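Open the vent of the waste bottle

TASK

The square waste bottle in its cradle has to be vented: flip the hinged guard tab on its top all the way back so that it stays there, then unscrew the round vent cap beneath it, anticlockwise, until it comes up against its stop (it is captive and stays on the neck), without forcing it any further. The bottle stands on soft rubber pads: work gently, so that it is never pushed, pulled or twisted more than a few millimetres or a few degrees out of place, and let go of it at the end; leave the jars and the tip box alone.

Things in the scene. Friction and masses are not known exactly. Their poses are not given: they have to be found in the camera images.
- bottle: White square bottle, 90 x 90 mm, flat shoulder 62 mm above its foot, held upright in the cradle by soft rubber pads. It cannot be taken out; it gives about 1 mm for each 4 N of push or pull in any direction and 0.1 rad for each 0.4 N m of twist, and springs back. Origin: centre of its underside; z up, also the cap's axis; x points from the cap to the tab's hinge.
- cradle: Fixed grey open-topped square holder, 118 x 118 mm outside, 45 mm high. Origin: centre of its underside, same axes as the bottle at rest, whose foot stands 14 mm above this point.
- hinge (a point): Point on the tab's hinge axis, fixed to the bottle: 36 mm from the cap's axis along the bottle's x, 96 mm above the bottle's foot. The hinge axis runs along the bottle's y. Two small posts, 9 mm by 25 mm across y, carry the hinge and reach 98 mm above the bottle's foot.
- lip (a point): Centre of the round cross-bar at the free end of the black tab, 76 mm from the hinge axis. The tab: a plate 46 mm wide, 4 mm thick over the cap (12 to 54 mm from the hinge), then a 12 mm wide neck to the bar, which is 10 mm thick, 26 mm long along the bottle's y, with ball ends, 30 mm above the shoulder. Pinched from above by its ball ends it pivots freely between the pads. Axes: at joint 0 the bottle's.
- tab (a joint): Angle of the guard tab in rad: 0 lying flat over the cap, 1.57 upright, 2.6 its stop, folded right back beyond the hinge. Stiff hinge: less than 1 N at the bar moves it, and it stays where it is left.
- cap_centre (a point): Centre, half-way up, of the grey ribbed round vent cap: 36 mm across, 18 mm high, top 90 mm above the bottle's foot when tight. It starts a little slack at times. About a third of a turn anticlockwise seen from above (1.8 to 2.2 rad) brings it to a hard stop. Coarse thread: it rises 3 mm per rad, 6.6 mm in all (this point is 81 mm above the foot tight, 87.6 mm at the stop). Turning takes about 0.1 N m.
- jar_a: Bystander: small pale jar with a red lid, 52 mm across, 65 mm high. Origin at the centre of its underside.
- jar_b: Bystander: like jar_a.
- tip_box: Bystander: box of pipette tips, 120 x 85 x 67 mm, blue with a clear lid. Origin at the centre of its underside.
Things that resemble listed ones, but are neither listed nor needed, are in the scene too. Of the things like the cradle, leave any that is yellow; of the rest the larger one is meant.

How it is judged:
By the outcome, as a careful person would: the job done as asked, in the order asked, and still so for the second after the job is handed in, with the robot touching nothing.
It also fails if it takes over 72 s, if anything falls off the work surface, if the arm or the gripper's body presses on something with over 40 N, if the wrist force passes 120 N, or if a joint passes its speed limit or range.

ROBOT

A 6-joint arm with a two-finger parallel gripper is mounted at the origin on the work surface. World frame = base frame: x ahead of the robot, y to its left, z up, the work surface at z = 0. Lengths are in m, angles in rad, forces in N, time in s.
With the tool pointing down it reaches from about 0.35 to 0.85 m from the base axis. Payload 8.1 kg.
Tool frame: the origin (TCP) lies at the very end of the fingers, on their centre line; the grasp point (between the pads) lies 19 mm behind it (pinch_z is the distance from the TCP to the grasp point, in m); z points along the fingers, y is the direction in which the jaws open and shut (so a half turn about z gives the same grasp; the last joint's range is limited). The gripper opens to 93 mm and grips with 3 to 60 N. Pads are 15 mm wide; open, the fingers measure 128 mm over their backs; the gripper's body (75 mm by 188 mm) begins 65 mm behind the grasp point.
Start: joints at [1.132, 0.13, 1.488, -0, 1.523, -0.085], TCP at [0.208, 0.563, 0.219] pointing down, gripper open.
Joint ranges: [-2.96, 2.96], [-0.89, 2.26], [0.02, 2.5], [-1.34, 4.48], [0, 2.73], [-2.66, 2.66]. Speed limits (rad/s): [2.39, 2.39, 2.79, 3.14, 3.14, 3.14].

INTERFACE

Orientations are given as a rotation vector (axis times angle).
In Python, from plant import * gives the robot as it stands.
- The arm moves only by the tool move_arm, never from a script. Its argument "series" is a list of rows, each a list of 7 numbers: the shift along the tool's x, y, z each as a share of 10 cm, from -1 to 1, then the turn, a rotation vector about the tool's x, y, z each as a share of 180 degrees, from -1 to 1, then the opening, from -1 (shut) to 1 (fully open). In form: [[dx, dy, dz, rx, ry, rz, jaw], ...]. A call has 1 to 8 rows; each row is the pose to reach, as a shift and turn from the pose commanded when the call began, along the tool's axes at that moment, turning the shorter way round; what a row does not reach only later rows make up. A row lasts 1/10 s, in which the tool goes at most 50 mm and 8.59 degrees, less where a joint would pass 70% of its speed; a pose out of reach is approached as far as the arm can. A call with a number of a shift or a turn outside -1 to 1 is refused whole. A call with a gripper value outside its range is refused whole. The fingers move at their own pace and stop on an object; "squeeze" is the grip in N (left out, the last holds). Time passes only in rows, so rows that repeat a pose let the fingers close. It gives the time, the measured TCP pose, the force and the opening at its end, in the units of the state.
- read_state(): the state, without advancing time (a new reading comes with each control period).
- read_camera(name): name is "scene" or "top"; returns a dict with "frame" (384x512x3 uint8, red, green, blue), "K" (3x3 intrinsics, pixels), "rvec" (rotation vector, rad) and "tvec" (3), from world to camera coordinates, as OpenCV has them. Camera axes: x right, y down, z forward; pixel columns grow to the right and rows downward; lengths in m; the calibration is good to about 2 mm. A picture is of the moment at which its call begins. There is no depth.
- close_job(): hands the job in, once; it reports no verdict.
The state is a dict: "t": time; "q": joint angles; "dq": joint speeds; "joint_torque": joint torques, N m; "tool_pos": TCP position; "orientation": TCP orientation; "force": force on the tool from outside, world axes, zero at the start; "wrist_torque": the same for the moment, N m; "opening": finger opening in m.
Only numpy, scipy, OpenCV 4.12 (cv2) and the standard library are available. Lean on these libraries where they do the work, as an engineer would, in place of code of your own. Each camera call takes 0.05 s, during which the arm holds its last target.

## Working session

There is one attempt and no reset: what is moved stays moved. The work goes in short steps, Python scripts to look and compute and a tool call to move; the robot and the scene stay as the last step left them, time stands still between calls to the robot, and variables do not carry over. Pictures are saved under pics/ and viewed, and the job is handed in when it is done.

Besides the shell and the picture viewer there is one more tool, called after "Emit:" as name(argument=value, ...) on one line, values as JSON. move_arm: Moves the arm, as the interface text tells. Shift numbers are shares of 10 cm and turn numbers shares of 180 degrees, none past 1 either way. Its arguments: {"type":"object","properties":{"series":{"type":"array","items":{"type":"array","items":{"type":"number"}}},"squeeze":{"type":"number"}},"required":["series"]}

```bash
ls; mkdir -p pics; python3 - <<'E'
from plant import *
import cv2
s=read_state();print({k:s[k] for k in('t','tool_pos','orientation','force','opening')})
for n in('scene','top'):
    c=read_camera(n);cv2.imwrite(f'pics/{n}0.png',cv2.resize(c['frame'][:,:,::-1],(768,576),interpolation=cv2.INTER_CUBIC));print(c['K'],c['rvec'],c['tvec'])
    import numpy as np;np.savez(f'{n}0.npz',**c)
E
```

```text
pics
{'t': 0.0, 'tool_pos': array([0.20759513, 0.56234079, 0.21759276]), 'orientation': array([-5.52696380e-01, -3.09212160e+00,  2.77460967e-03]), 'force': array([ 0.6335307 ,  0.6078905 , -0.39187099]), 'opening': 0.09306171798927974}
[[440.77464311   0.         259.86745539]
 [  0.         440.77464311 185.39445467]
 [  0.           0.           1.        ]] [ 1.35194654  1.96918943 -1.05799971] [ 0.26924879 -0.19157104  1.492861  ]
[[377.19219239   0.         250.20580062]
 [  0.         377.19219239 189.92345613]
 [  0.           0.           1.        ]] [ 2.18051802 -2.12998931  0.14857703] [-0.05452655  0.55104107  1.05902165]
```

View pics/scene0.png

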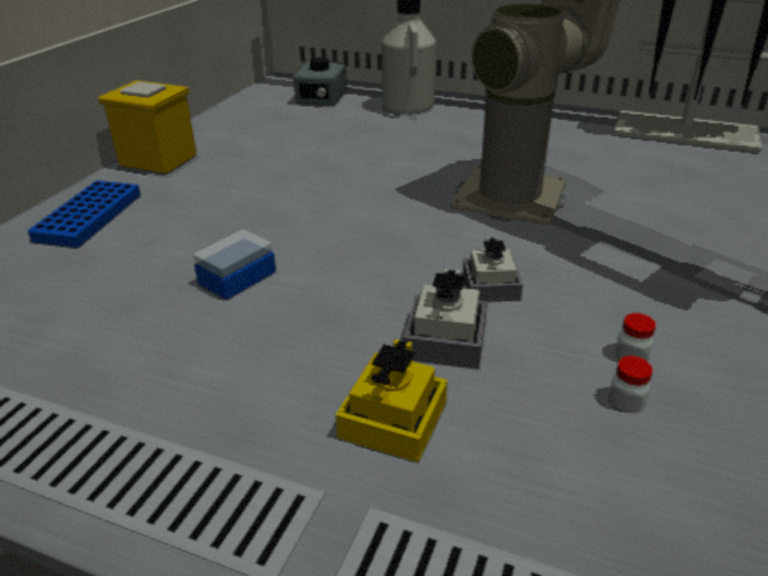

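View pics/top0.png

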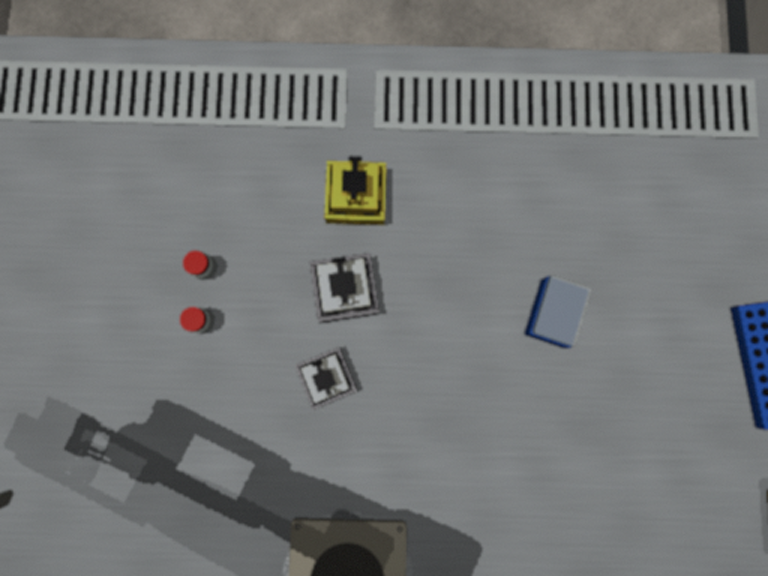

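Three cradle-like things appear in the top view (768 px scale): yellow at (355,190), which is excluded; larger grey at (346,288); smaller grey at (328,378). The larger grey one fits the description. I'll confirm it in enlarged crops.

```bash
python3 - <<'E'
import numpy as np,cv2
a=np.load('top0.npz')['frame'][160:225,195:270,::-1];b=np.load('scene0.npz')['frame'][170:250,260:340,::-1]
a=cv2.resize(a,None,fx=7,fy=7,interpolation=cv2.INTER_CUBIC);cv2.imwrite('pics/ctop.png',cv2.convertScaleAbs(a,alpha=1.3,beta=20))
b=cv2.resize(b,None,fx=7,fy=7,interpolation=cv2.INTER_CUBIC);cv2.imwrite('pics/cscene.png',cv2.convertScaleAbs(b,alpha=1.5,beta=30))
E
```

```text
(no output)
```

View pics/ctop.png

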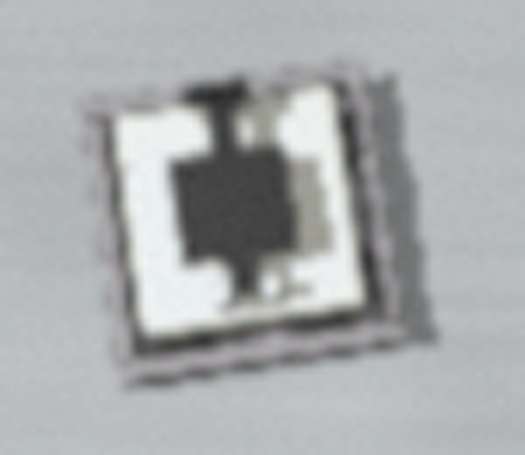

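View pics/cscene.png

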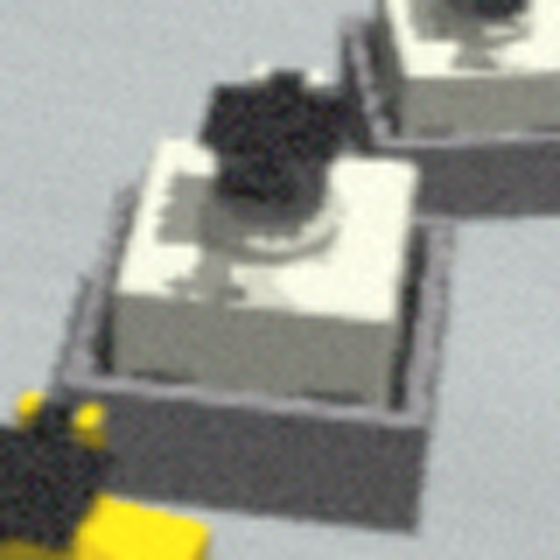

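```bash
cat > h.py <<'E'
import numpy as np,cv2
def ray(c,uv,z):
    R,_=cv2.Rodrigues(c['rvec']);t=np.array(c['tvec']).ravel();C=-R.T@t
    d=(np.linalg.inv(c['K'])@np.array([uv[0],uv[1],1.]))@R
    return C+d*(z-C[2])/d[2]
def proj(c,P):
    return cv2.projectPoints(np.float64(P).reshape(-1,3),np.float64(c['rvec']),np.float64(c['tvec']),c['K'],None)[0].reshape(-1,2)
E
python3 - <<'E'
from h import *
c=dict(np.load('top0.npz'));f=c['frame'].astype(int)
x0,y0,x1,y1=195,160,270,225
sub=f[y0:y1,x0:x1];
w=(sub.min(2)>195).astype(np.uint8)
n,l,st,ce=cv2.connectedComponentsWithStats(w);print(st,ce)
i=1+np.argmax(st[1:,4]);
k=cv2.findNonZero((l==i).astype(np.uint8)).reshape(-1,2)+[x0,y0]
P=np.array([ray(c,p,.076)[:2] for p in k])
r=cv2.minAreaRect(np.float32(P*1000));print('shoulder',r)
b=(sub.max(2)<75).astype(np.uint8)
n,l,st,ce=cv2.connectedComponentsWithStats(b);print(st,ce)
for row in sub.min(2)[:, ::1][8:48,8:58]: print(''.join('%4d'%v for v in row))
E
```

```text
[[   0    0   75   65 4875]] [[37. 32.]]Traceback (most recent call last):
  File "<stdin>", line 7, in <module>
    return _wrapfunc(a, 'argmax', axis=axis, out=out, **kwds)
    return bound(*args, **kwds)
ValueError: attempt to get argmax of an empty sequence
```

```bash

python3 - <<'E'
from h import *
c=dict(np.load('top0.npz'));f=c['frame']
x0,y0,x1,y1=195,160,270,225
S=8
sub=cv2.resize(f[y0:y1,x0:x1],None,fx=S,fy=S,interpolation=cv2.INTER_CUBIC).astype(int)
g=sub.min(2);print(np.percentile(g,[1,10,50,90,95,99]), sub.max(2).min())
def px(k): return (k+.5)/S-.5+[x0,y0]
for th in(150,160):
    w=(g>th).astype(np.uint8)
    n,l,st,ce=cv2.connectedComponentsWithStats(w)
    for i in range(1,n):
        if st[i,4]<150:continue
        print(th,st[i])
    cs=cv2.findNonZero(w*np.uint8(1)).reshape(-1,2)
    P=np.array([ray(c,p,.076)[:2] for p in px(cs)])
    print('shoulder',cv2.minAreaRect(np.float32(P*1000)))
b=(sub.max(2)<62).astype(np.uint8)
cv2.imwrite('pics/mask.png',np.hstack([w*255,b*255]))
for uv,z,n in (((217,92),.106,'bar'),((241,290),.110,'hinge'),((236,208),.110,'plate')):
    p=np.array(uv)/7-.5+[x0,y0]; print(n,ray(c,p,z))
for uv in ((85,105),(345,65),(405,335),(130,385)):
    p=np.array(uv)/7-.5+[x0,y0]; print('cr',ray(c,p,.045))
E
```

```text
[ 35.  71. 124. 131. 163. 166.] 19
150 [ 321  107   85  243 7899]
150 [  138   129   119   246 14871]
shoulder ((546.723876953125, 19.752517700195312), (85.04142761230469, 85.18986511230469), 9.790233612060547)
160 [ 324  110   65  140 3099]
160 [  140   132   113   240 12265]
160 [ 340  264   63   81 2119]
shoulder ((546.5039672851562, 20.089462280273438), (83.03561401367188, 83.16694641113281), 9.788636207580566)
bar [0.58898714 0.0273157  0.106     ]
hinge [0.511095   0.01537115 0.11      ]
plate [0.54291779 0.0182744  0.11      ]
cr [0.59309449 0.08560233 0.045     ]
cr [ 0.61252242 -0.02150065  0.045     ]
cr [ 0.50083065 -0.04888356  0.045     ]
cr [0.47773641 0.06283559 0.045     ]
```

View pics/mask.png

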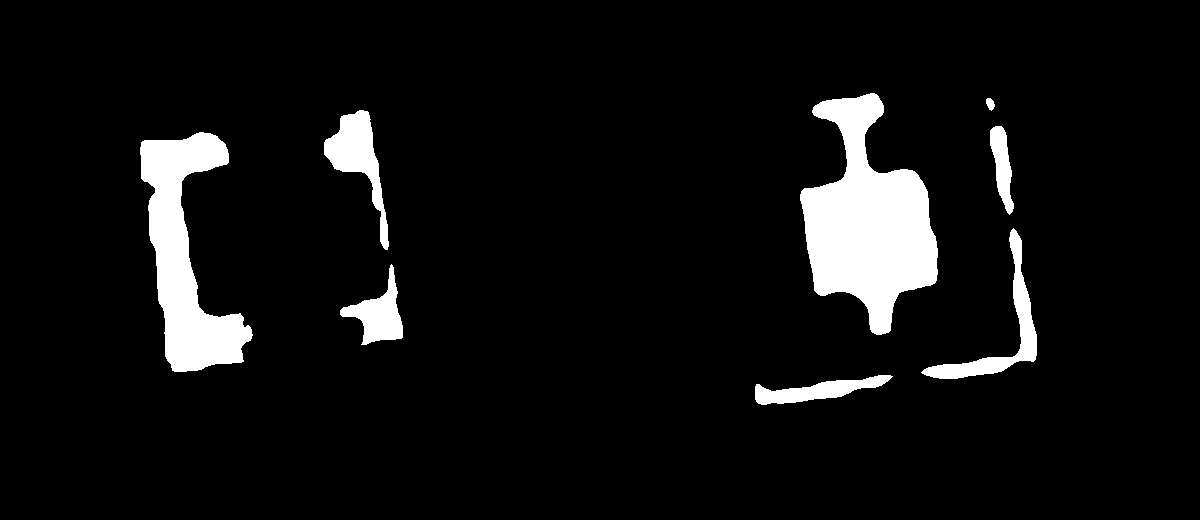

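```bash

python3 - <<'E'
from h import *
a=np.deg2rad(9.8);C=np.array([.5465,.0198]);bx=-np.array([np.cos(a),np.sin(a)]);by=np.array([-bx[1],bx[0]])
def W(x,y,z): return [*(C+bx*x/1000+by*y/1000),(z+14)/1000]
pts=[W(s*45,t*45,62) for s in(-1,1) for t in(-1,1)]+[W(36,-12,96),W(36,12,96),W(-40,-13,92),W(-40,13,92)]+[W(s*59,t*59,31) for s in(-1,1) for t in(-1,1)]
pl=[W(24,-23,96),W(24,23,96),W(-18,-23,96),W(-18,23,96)]
for n,x0,y0,x1,y1 in(('top',195,160,270,225),('scene',260,170,340,250)):
    c=dict(np.load(n+'0.npz'));S=8
    im=cv2.convertScaleAbs(cv2.resize(c['frame'][y0:y1,x0:x1,::-1],None,fx=S,fy=S,interpolation=cv2.INTER_CUBIC),alpha=1.4,beta=30)
    for i,p in enumerate(proj(c,pts+pl)):
        q=((p-[x0,y0]+.5)*S).astype(int); cv2.drawMarker(im,tuple(int(v) for v in q),(0,0,255) if i<12 else (0,200,0),0,10,2)
    cv2.imwrite(f'pics/ov_{n}.png',im)
from plant import *
s=read_state();R=cv2.Rodrigues(s['orientation'])[0];print(R.round(3),s['q'],s['t'],bx,by)
E
```

```text
[[-0.938  0.346 -0.001]
 [ 0.346  0.938 -0.002]
 [ 0.    -0.002 -1.   ]] [ 1.13157694e+00  1.31084738e-01  1.48916729e+00 -1.96646771e-05
  1.52301683e+00 -8.53966857e-02] 0.1 [-0.9854079 -0.1702095] [ 0.1702095 -0.9854079]
```

View pics/ov_top.png

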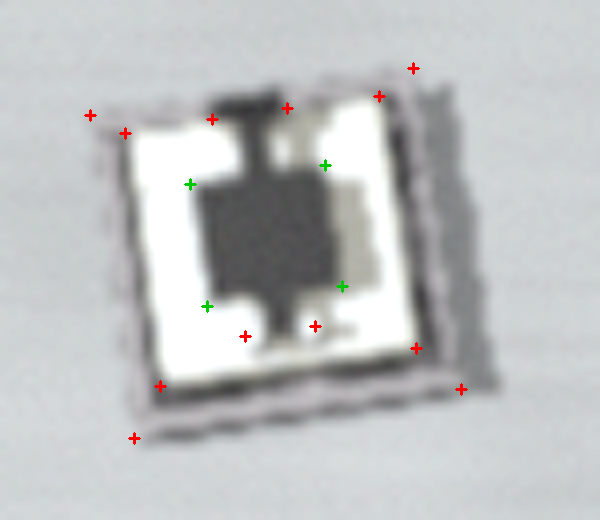

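View pics/ov_scene.png

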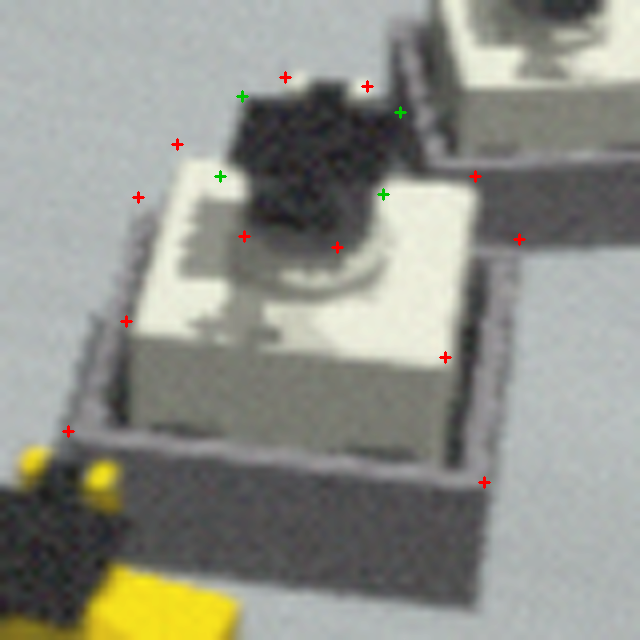

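```bash

python3 - <<'E'
from h import *
for n,x0,y0,q in(('top',195,160,[(130,137),(378,100),(414,345),(163,383)]),('scene',260,170,[(134,335),(450,367),(477,180),(183,155)])):
    c=dict(np.load(n+'0.npz'))
    P=np.array([ray(c,np.array(p)/8-.5+[x0,y0],.076)[:2]*1000 for p in q]);print(n,P.round(1),P.mean(0))
    for i in range(4):
        d=P[(i+1)%4]-P[i];print(np.hypot(*d).round(1),np.rad2deg(np.arctan2(d[1],d[0])).round(1))
c=dict(np.load('scene0.npz'))
print('posts scene mid',ray(c,np.array([326,92])/8-.5+[260,170],.110))
E
```

```text
top [[582.   70.3]
 [597.3 -16.5]
 [511.  -31.2]
 [495.6  55.7]] [546.46836989  19.56182277]
88.1 -80.0
87.6 -170.3
88.2 100.0
87.6 9.6
scene [[603.8 -12.7]
 [586.8  74. ]
 [496.2  57.4]
 [514.4 -28.9]] [550.28152277  22.45776385]
88.3 101.1
92.2 -169.6
88.1 -78.1
90.9 10.3
posts scene mid [0.51620162 0.01517629 0.11      ]
```

```bash
cat >> h.py <<'E'
def go(pos,yaw,cur=None):
    """tool-frame row (shares) to pos (mm) with tool y at yaw deg, tool down"""
    from plant import read_state
    s=read_state();R=cv2.Rodrigues(np.float64(s['orientation']))[0]
    y=np.deg2rad(yaw);ty=np.array([np.cos(y),np.sin(y),0]);tz=np.array([0,0,-1.]);T=np.stack([np.cross(ty,tz),ty,tz],1)
    d=R.T@(np.array(pos)/1000-s['tool_pos'])*10
    rv=cv2.Rodrigues(R.T@T)[0].ravel()/np.pi
    print('t',s['t'],'pos',(s['tool_pos']*1000).round(1),'yaw',np.rad2deg(np.arctan2(R[1,1],R[0,1])).round(1),'F',s['force'].round(1),'Tq',s['wrist_torque'].round(2),'op',(s['opening']*1000).round(1))
    print('row',d.round(4),rv.round(4)); return d,rv
E
python3 - <<'E'
from h import *
go((587.4,27.6,180),100)
E
```

```text
Traceback (most recent call last):
  File "h.py", line 15, in go
    print('t',s['t'],'pos',(s['tool_pos']*1000).round(1),'yaw',np.rad2deg(np.arctan2(R[1,1],R[0,1])).round(1),'F',s['force'].round(1),'Tq',s['wrist_torque'].round(2),'op',(s['opening']*1000).round(1))
                                                                                                                                                                           ^^^^^^^^^^^^^^^^^^^^^^^^^
AttributeError: 'float' object has no attribute 'round'
```

```bash
sed -i "s/(s\['opening'\]\*1000).round(1)/round(s['opening']*1000,1)/" h.py
python3 - <<'E'
from h import *
go((587.4,27.6,180),100)
E
```

```text
t 0.1 pos [207.7 562.4 217.7] yaw 69.7 F [ 0.1 -0.2 -0.1] Tq [ 0.01 -0.06  0.04] op 93.0
row [-5.4152 -3.7     0.3825] [-0.0005 -0.0002 -0.1682]
```

Emit:
move_arm(series=[[-0.33,-0.23,0,0,0,0,1],[-0.66,-0.46,0,0,0,0,1],[-1,-0.69,0,0,0,0,1]])

```text
t: 0.4
tool_pos: [0.2779, 0.4622, 0.2179]
orientation: [-0.551, -3.092, 0.002]
force: [0.9, -0.2, -0.5]
opening: 0.0933
```

Emit:
move_arm(series=[[-0.33,-0.23,0,0,0,0,1],[-0.66,-0.46,0,0,0,0,1],[-1,-0.69,0,0,0,0,1]])

```text
t: 0.7
tool_pos: [0.348, 0.3626, 0.2182]
orientation: [-0.552, -3.092, 0.001]
force: [0.2, 0.8, -0.1]
opening: 0.0931
```

Emit:
move_arm(series=[[-0.33,-0.23,0,0,0,0,1],[-0.66,-0.46,0,0,0,0,1],[-1,-0.69,0,0,0,0,1]])

```text
t: 1.0
tool_pos: [0.418, 0.2632, 0.2183]
orientation: [-0.553, -3.092, 0.0]
force: [-0.1, 1.0, -0.6]
opening: 0.0932
```

Emit:
move_arm(series=[[-0.33,-0.23,0,0,0,0,1],[-0.66,-0.46,0,0,0,0,1],[-1,-0.69,0,0,0,0,1]])

```text
t: 1.3
tool_pos: [0.4879, 0.1638, 0.2183]
orientation: [-0.553, -3.092, 0.0]
force: [0.8, 0.3, -0.2]
opening: 0.0932
```

Emit:
move_arm(series=[[-0.33,-0.23,0,0,0,0,1],[-0.66,-0.46,0,0,0,0,1],[-1,-0.69,0,0,0,0,1],[-1,-0.69,0,0,0,0,1],[-1,-0.69,0,0,0,0,1],[-1,-0.69,0,0,0,0,1]])

```text
t: 1.9
tool_pos: [0.5568, 0.0666, 0.2183]
orientation: [-0.552, -3.092, -0.0]
force: [-1.2, -0.2, 0.1]
opening: 0.0929
```

```bash

python3 - <<'E'
from h import *
go((587.4,27.6,180),100)
E
```

```text
t 1.9 pos [556.8  66.6 218.3] yaw 69.7 F [-1.2 -0.2  0.1] Tq [0.02 0.03 0.02] op 92.9
row [-0.4225 -0.2602  0.3821] [ 1.000e-04 -3.000e-04 -1.681e-01]
```

Emit:
move_arm(series=[[-0.42,-0.26,0,0,0,-0.168,0],[-0.42,-0.26,0,0,0,-0.168,0],[-0.42,-0.26,0.2,0,0,-0.168,0],[-0.42,-0.26,0.38,0,0,-0.168,0],[-0.42,-0.26,0.38,0,0,-0.168,0],[-0.42,-0.26,0.38,0,0,-0.168,0],[-0.42,-0.26,0.38,0,0,-0.168,0]], squeeze=5)

```text
t: 2.6
tool_pos: [0.5882, 0.0277, 0.1821]
orientation: [-0.271, 3.128, -0.0]
force: [0.7, -1.0, 0.6]
opening: 0.0473
```

```bash

python3 - <<'E'
from h import *
go((587.4,27.6,91),100)
from plant import *
for n in('scene','top'):
    c=read_camera(n);f=c['frame'][:,:,::-1]; f=f[160:260,250:350] if n=='scene' else f[150:250,180:280]
    cv2.imwrite(f'pics/{n}1.png',cv2.convertScaleAbs(cv2.resize(f,(600,600),interpolation=cv2.INTER_CUBIC),alpha=1.4,beta=20))
E
```

```text
t 2.6 pos [588.2  27.7 182.1] yaw 99.9 F [ 0.7 -1.   0.6] Tq [ 0.07 -0.02 -0.05] op 47.3
row [9.700e-03 5.000e-04 9.109e-01] [-0.0001  0.0006 -0.0005]
```

View pics/scene1.png

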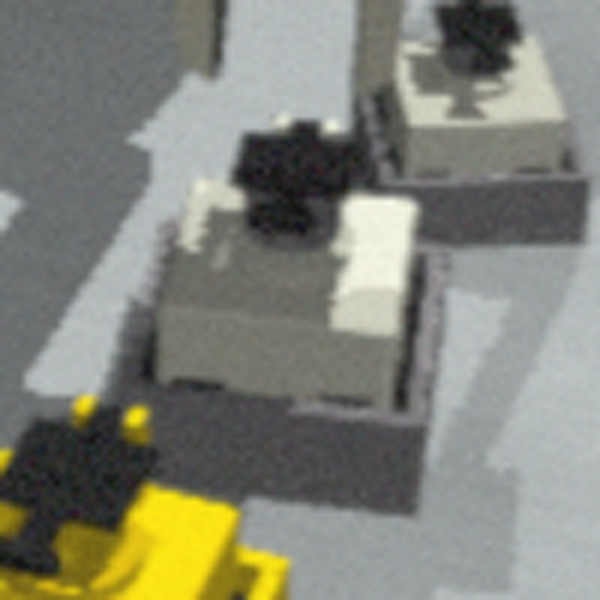

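```bash

python3 - <<'E'
from h import *
c=dict(np.load('scene0.npz'));
p=proj(c,[[.588,.0277,.182],[.588-.0041,.0277+.0233,.182],[.588+.0041,.0277-.0233,.182]]);print(p)
from plant import *
c=read_camera('scene');f=c['frame'][:,:,::-1].copy()
cv2.imwrite('pics/scene2.png',cv2.convertScaleAbs(cv2.resize(f[60:240,220:400],(720,720)),alpha=1.4,beta=20)[:600])
E
```

```text
[[297.35470619 171.1367875 ]
 [308.56209139 172.2235217 ]
 [286.24348016 170.05937746]]
```

View pics/scene2.png

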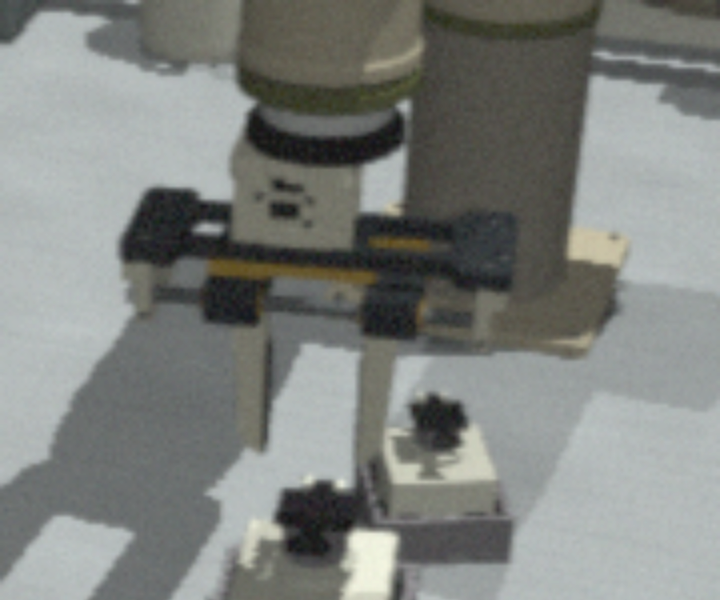

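View pics/top1.png

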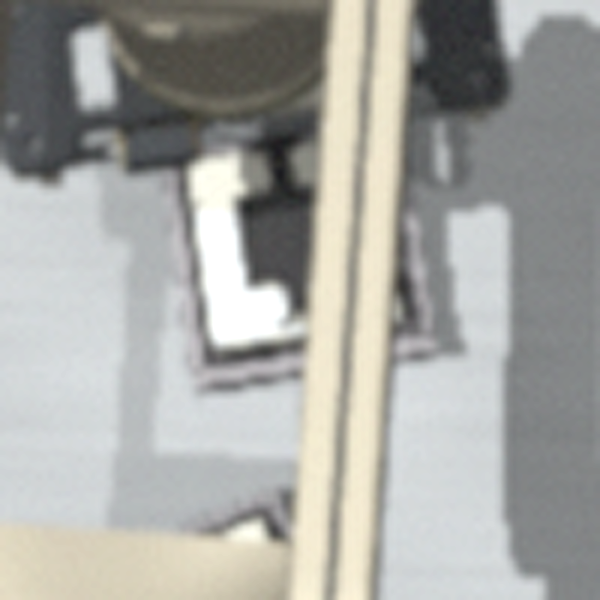

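Emit:
move_arm(series=[[0.015,0,0.3,0,0,0,-0.1],[0.015,0,0.5,0,0,0,-0.1],[0.015,0,0.7,0,0,0,-0.1],[0.015,0,0.9,0,0,0,-0.1],[0.015,0,0.91,0,0,0,-0.1],[0.015,0,0.91,0,0,0,-0.1]])

```text
t: 3.35
tool_pos: [0.5863, 0.0268, 0.09]
orientation: [0.272, -3.129, -0.0]
force: [0.2, 0.3, -0.0]
opening: 0.0415
```

```bash

python3 - <<'E'
from h import *
go((586.5,27,91),100)
from plant import *
c=read_camera('scene');f=c['frame'][:,:,::-1].copy()
cv2.imwrite('pics/scene3.png',cv2.convertScaleAbs(cv2.resize(f[150:250,250:350],(600,600),interpolation=cv2.INTER_CUBIC),alpha=1.8,beta=30))
E
```

```text
t 3.35 pos [586.3  26.8  90. ] yaw 99.9 F [ 0.2  0.3 -0. ] Tq [ 0.03  0.   -0.03] op 41.5
row [-0.0028  0.0017 -0.01  ] [ 0.     -0.0001 -0.0003]
```

View pics/scene3.png

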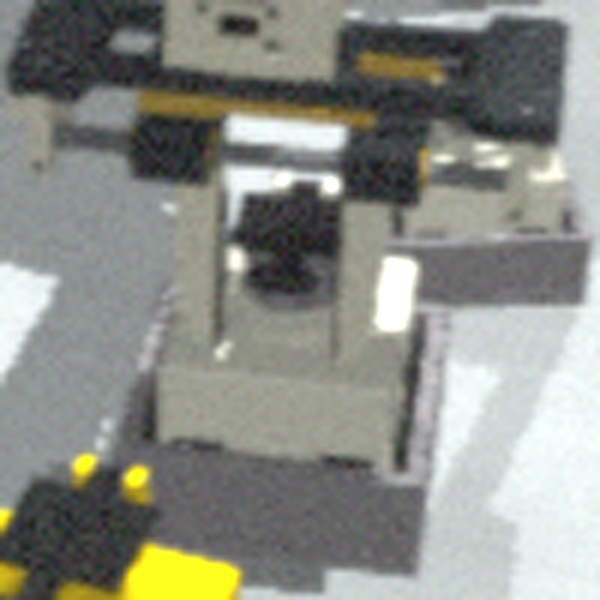

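```bash

python3 - <<'E'
from h import *
c=dict(np.load('scene0.npz'))
T=np.array([.5863,.0268,.090]);tx=np.array([.985,.1736,0]);ty=np.array([-.1736,.985,0])
P=[T+tx*.0075*s+ty*k*.0207 for s in(-1,1) for k in(-1,1)]+[T+[0,0,.016],T+[0,0,.016]+ty*.013,T+[0,0,.016]-ty*.013]
print(((proj(c,P)-[250,150]+.5)*6).round(0))
E
python3 - <<'E'
import cv2
f=cv2.imread('pics/scene3.png')[170:380,170:420]
cv2.imwrite('pics/z.png',cv2.convertScaleAbs(cv2.resize(f,None,fx=3,fy=2.8),alpha=1.4,beta=10))
E
```

```text
[[225. 319.]
 [335. 331.]
 [219. 343.]
 [330. 355.]
 [278. 302.]
 [314. 306.]
 [243. 298.]]
```

View pics/z.png

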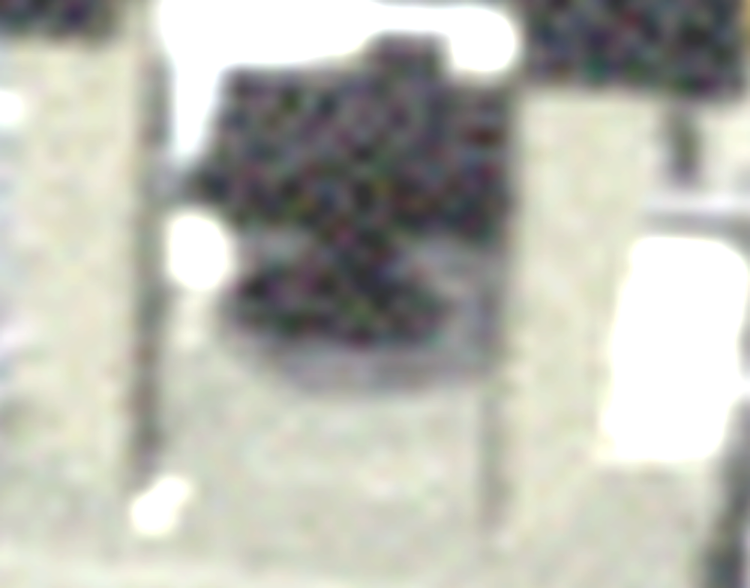

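```bash

python3 - <<'E'
from h import *
a=dict(np.load('top0.npz'));b=dict(np.load('scene0.npz'))
b1=np.array([282,278])/6-.5+[250,150]   # bar in scene3
crop=cv2.resize(b['frame'][185:225,275:325,::-1],None,fx=14,fy=14,interpolation=cv2.INTER_CUBIC)
cv2.imwrite('pics/bar_s.png',cv2.convertScaleAbs(crop,alpha=2.2,beta=0))
crop=cv2.resize(a['frame'][165:205,205:255,::-1],None,fx=14,fy=14,interpolation=cv2.INTER_CUBIC)
cv2.imwrite('pics/bar_t.png',cv2.convertScaleAbs(crop,alpha=1.6,beta=0))
for uv in [(247,103),(248,107),(250,113)]:
    p=np.array(uv)/8-.5+[195,160]
    M=[(cv2.Rodrigues(c['rvec'])[0],c['tvec'].reshape(3,1),c['K']) for c in(a,b)]
    X=cv2.triangulatePoints(*[K@np.hstack([R,t]) for R,t,K in M],p.reshape(2,1),b1.reshape(2,1));X=(X[:3]/X[3]).ravel()
    print(X.round(4),[np.abs(proj(c,X)[0]-q).round(1) for c,q in((a,p),(b,b1))])
E
```

```text
[0.5874 0.0276 0.1178] [array([0.2, 0.1]), array([0.2, 0. ])]
[0.5862 0.0272 0.117 ] [array([0.2, 0.1]), array([0.2, 0. ])]
[0.5844 0.0266 0.1156] [array([0.3, 0.1]), array([0.2, 0. ])]
```

View pics/bar_s.png

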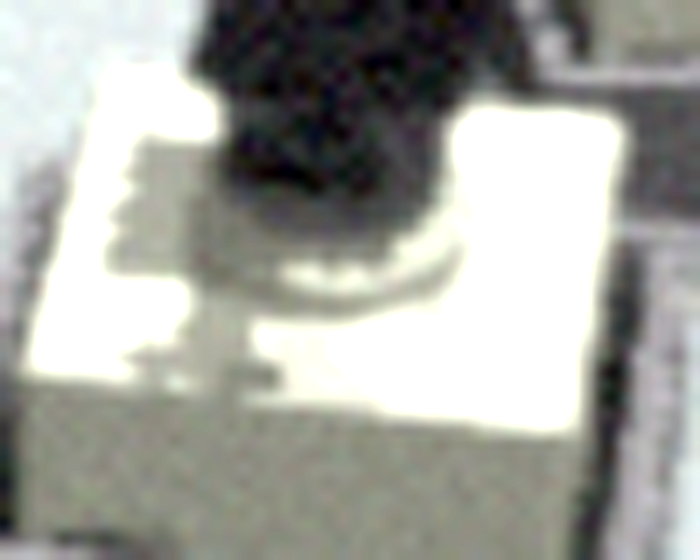

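View pics/bar_t.png

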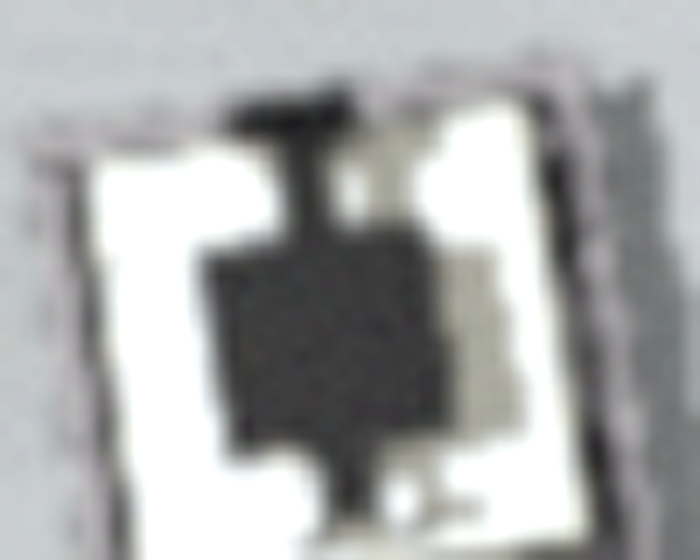

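The scene view shows the bar about 4 px higher than a flat tab would put it: about z = 0.116, so the tab starts slightly raised. I'll come up 8 mm and pinch.

Emit:
move_arm(series=[[0,0,-0.08,0,0,0,-0.1],[0,0,-0.08,0,0,0,-0.3],[0,0,-0.08,0,0,0,-0.4],[0,0,-0.08,0,0,0,-0.5],[0,0,-0.08,0,0,0,-0.6],[0,0,-0.08,0,0,0,-0.7],[0,0,-0.08,0,0,0,-0.7]], squeeze=4)

```text
t: 4.1
tool_pos: [0.5864, 0.0269, 0.0977]
orientation: [-0.273, 3.129, 0.0]
force: [1.6, 0.5, 1.2]
opening: 0.0253
```

```bash

python3 - <<'E'
from h import *
go((586.5,27,98),100)
from plant import *
c=read_camera('scene');f=c['frame'][:,:,::-1].copy()
cv2.imwrite('pics/scene4.png',cv2.convertScaleAbs(cv2.resize(f[170:220,270:330],(720,600),interpolation=cv2.INTER_CUBIC),alpha=2.2,beta=30))
E
```

```text
t 4.1 pos [586.4  26.9  97.7] yaw 100.0 F [1.6 0.5 1.2] Tq [ 0.2  -0.19  0.  ] op 25.3
row [-0.0011  0.001  -0.0033] [ 0.      0.0001 -0.0002]
```

View pics/scene4.png

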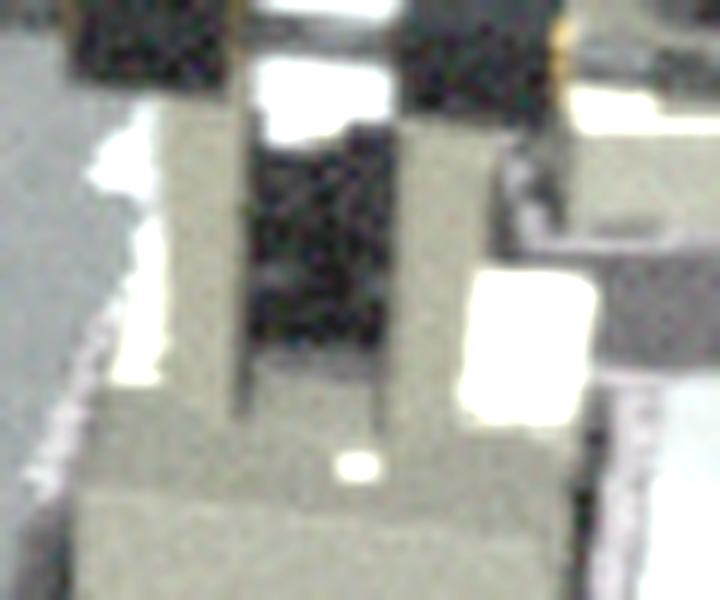

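Emit:
move_arm(series=[[0.004,0,-0.036,0,0,0,-0.7],[0.01,0,-0.075,0,0,0,-0.7],[0.018,0,-0.113,0,0,0,-0.7],[0.027,0,-0.15,0,0,0,-0.7],[0.052,0,-0.222,0,0,0,-0.7],[0.052,0,-0.222,0,0,0,-0.7]])

```text
t: 4.75
tool_pos: [0.581, 0.0258, 0.121]
orientation: [-0.273, 3.129, -0.0]
force: [-0.8, 0.7, 0.1]
opening: 0.0252
```

```bash

python3 - <<'E'
from h import *
go((586.5,27,98),100)
from plant import *
c=read_camera('scene');f=c['frame'][:,:,::-1].copy()
cv2.imwrite('pics/scene5.png',cv2.convertScaleAbs(cv2.resize(f[150:250,250:350],(600,600),interpolation=cv2.INTER_CUBIC),alpha=1.8,beta=30))
E
```

```text
t 4.75 pos [581.   25.8 121. ] yaw 100.0 F [-0.8  0.7  0.1] Tq [ 0.17  0.21 -0.01] op 25.2
row [-0.0561  0.0027  0.2297] [-0.0001  0.0001 -0.0002]
```

View pics/scene5.png

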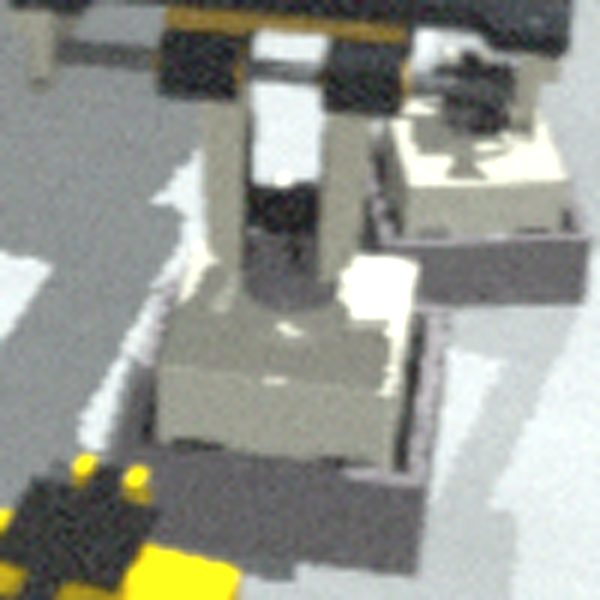

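Emit:
move_arm(series=[[0.032,0,-0.069,0,0,0,-0.7],[0.07,0,-0.135,0,0,0,-0.7],[0.115,0,-0.196,0,0,0,-0.7],[0.166,0,-0.253,0,0,0,-0.7],[0.222,0,-0.304,0,0,0,-0.7],[0.283,0,-0.35,0,0,0,-0.7],[0.348,0,-0.389,0,0,0,-0.7],[0.348,0,-0.389,0,0,0,-0.7]])

```text
t: 5.6
tool_pos: [0.5464, 0.0198, 0.1594]
orientation: [-0.273, 3.129, -0.0]
force: [-0.2, 1.3, -0.7]
opening: 0.025
```

```bash

python3 - <<'E'
from h import *
go((586.5,27,98),100)
from plant import *
c=read_camera('scene');f=c['frame'][:,:,::-1].copy()
cv2.imwrite('pics/scene6.png',cv2.convertScaleAbs(cv2.resize(f[130:230,250:350],(600,600),interpolation=cv2.INTER_CUBIC),alpha=1.8,beta=30))
E
```

```text
t 5.6 pos [546.4  19.8 159.4] yaw 100.0 F [-0.2  1.3 -0.7] Tq [ 0.23  0.16 -0.01] op 25.0
row [-0.4076  0.002   0.6147] [-0.      0.0001 -0.0002]
```

View pics/scene6.png

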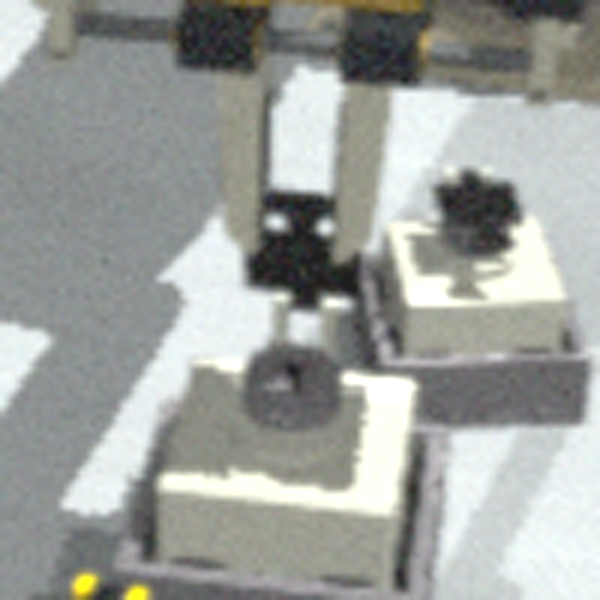

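Emit:
move_arm(series=[[0.083,0,-0.038,0,0,0,-0.7],[0.17,0,-0.066,0,0,0,-0.7],[0.259,0,-0.083,0,0,0,-0.7],[0.35,0,-0.09,0,0,0,-0.7],[0.442,0,-0.085,0,0,0,-0.7],[0.532,0,-0.07,0,0,0,-0.7],[0.619,0,-0.044,0,0,0,-0.7],[0.619,0,-0.044,0,0,0,-0.7]])

```text
t: 6.45
tool_pos: [0.4846, 0.0089, 0.1627]
orientation: [0.272, -3.129, 0.0]
force: [-1.7, 1.0, 2.8]
opening: 0.0252
```

```bash

python3 - <<'E'
from h import *
go((586.5,27,98),100)
from plant import *
c=read_camera('scene');f=c['frame'][:,:,::-1].copy()
cv2.imwrite('pics/scene7.png',cv2.convertScaleAbs(cv2.resize(f[120:220,250:350],(600,600),interpolation=cv2.INTER_CUBIC),alpha=1.8,beta=30))
E
```

```text
t 6.45 pos [484.6   8.9 162.7] yaw 100.0 F [-1.7  1.   2.8] Tq [0.11 0.27 0.01] op 25.2
row [-1.036   0.0022  0.6456] [-0.     -0.0004 -0.0003]
```

View pics/scene7.png

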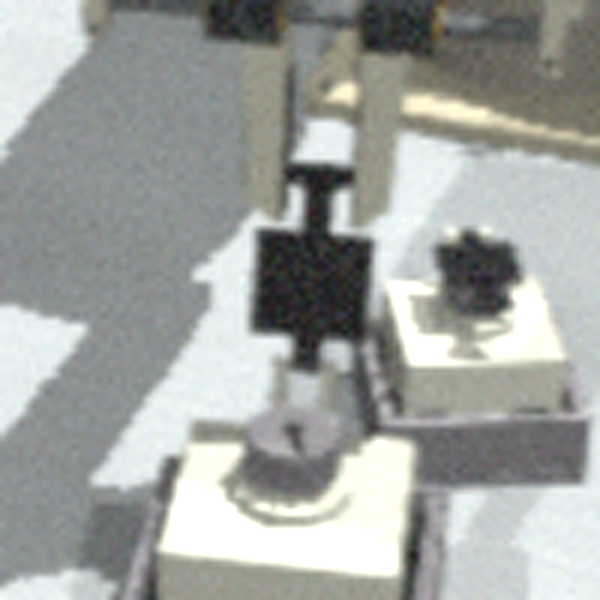

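Emit:
move_arm(series=[[0.035,0,0.005,0,0,0,-0.7],[0.07,0,0.018,0,0,0,-0.7],[0.137,0,0.054,0,0,0,-0.7],[0.2,0,0.097,0,0,0,-0.7],[0.258,0,0.146,0,0,0,-0.7],[0.311,0,0.2,0,0,0,-0.7],[0.311,0,0.2,0,0,0,-0.7]])

```text
t: 7.2
tool_pos: [0.4538, 0.0037, 0.1418]
orientation: [0.272, -3.127, -0.0]
force: [-1.2, -0.1, 0.4]
opening: 0.0251
```

```bash

python3 - <<'E'
from h import *
go((586.5,27,98),100)
E
```

```text
t 7.2 pos [453.8   3.7 141.8] yaw 100.0 F [-1.2 -0.1  0.4] Tq [0.03 0.27 0.02] op 25.1
row [-1.3484 -0.      0.4354] [ 0.0001 -0.0007 -0.0002]
```

Emit:
move_arm(series=[[0.019,0,0.023,0,0,0,-0.7],[0.038,0,0.047,0,0,0,-0.7],[0.05,0,0.062,0,0,0,-0.7],[0.059,0,0.076,0,0,0,-0.7],[0.059,0,0.076,0,0,0,-0.7]])

```text
t: 7.7
tool_pos: [0.4493, 0.0027, 0.1353]
orientation: [0.273, -3.129, -0.0]
force: [-1.2, -0.7, 1.6]
opening: 0.0249
```

```bash

python3 - <<'E'
from h import *
go((586.5,27,98),100)
E
```

```text
t 7.7 pos [449.3   2.7 135.3] yaw 100.0 F [-1.2 -0.7  1.6] Tq [ 0.02  0.26 -0.  ] op 24.9
row [-1.3939  0.0014  0.3724] [ 0.     -0.0001 -0.0002]
```

Emit:
move_arm(series=[[0.008,0,0.01,0,0,0,-0.7],[0.013,0,0.018,0,0,0,-0.7],[0.013,0,0.018,0,0,0,-0.7],[0.013,0,0.018,0,0,0,-0.7]])

```text
t: 8.1
tool_pos: [0.4482, 0.0025, 0.1337]
orientation: [0.273, -3.13, 0.0]
force: [-2.8, -0.5, 1.6]
opening: 0.025
```

```bash

python3 - <<'E'
from h import *
go((586.5,27,98),100)
from plant import *
c=read_camera('scene');f=c['frame'][:,:,::-1].copy()
cv2.imwrite('pics/scene8.png',cv2.convertScaleAbs(cv2.resize(f[120:220,250:350],(600,600),interpolation=cv2.INTER_CUBIC),alpha=1.8,beta=30))
E
```

```text
t 8.1 pos [448.2   2.5 133.7] yaw 100.0 F [-2.8 -0.5  1.6] Tq [0.08 0.3  0.02] op 25.0
row [-1.405   0.0016  0.357 ] [ 0.     -0.     -0.0002]
```

View pics/scene8.png

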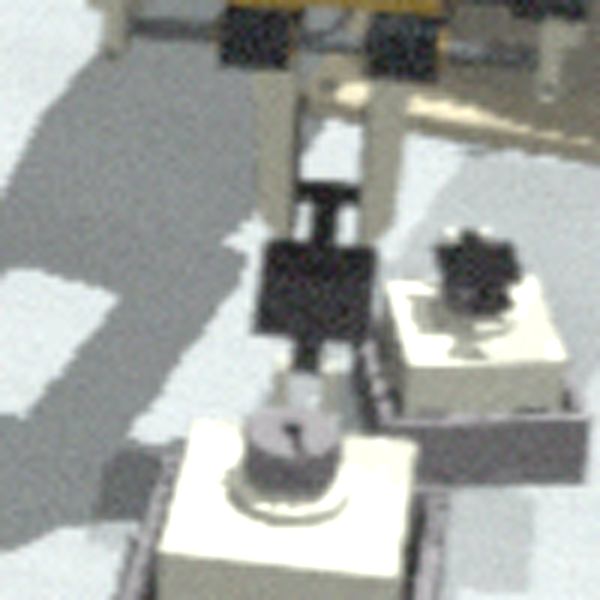

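Emit:
move_arm(series=[[0.006,0,0.009,0,0,0,-0.7],[0.012,0,0.018,0,0,0,-0.7],[0.012,0,0.018,0,0,0,-0.7]])

```text
t: 8.45
tool_pos: [0.4468, 0.0023, 0.1318]
orientation: [0.273, -3.129, -0.0]
force: [-1.7, 0.6, 1.8]
opening: 0.0252
```

```bash

python3 - <<'E'
from h import *
go((586.5,27,98),100)
E
```

```text
t 8.45 pos [446.8   2.3 131.8] yaw 100.0 F [-1.7  0.6  1.8] Tq [-0.01  0.22 -0.03] op 25.2
row [-1.4183  0.0017  0.3372] [ 0.     -0.0001 -0.0002]
```

Emit:
move_arm(series=[[0.006,0,0.009,0,0,0,-0.7],[0.012,0,0.018,0,0,0,-0.7],[0.012,0,0.018,0,0,0,-0.7]])

```text
t: 8.75
tool_pos: [0.4457, 0.0021, 0.1299]
orientation: [0.273, -3.13, -0.0]
force: [-1.2, 0.3, 1.7]
opening: 0.0251
```

Emit:
move_arm(series=[[0.005,0,0.009,0,0,0,-0.7],[0.01,0,0.018,0,0,0,-0.7],[0.01,0,0.018,0,0,0,-0.7]])

```text
t: 9.05
tool_pos: [0.445, 0.0019, 0.1284]
orientation: [-0.273, 3.129, -0.0]
force: [-1.0, -0.8, 1.8]
opening: 0.0255
```

```bash

python3 - <<'E'
from h import *
go((586.5,27,98),100)
from plant import *
c=read_camera('scene');f=c['frame'][:,:,::-1].copy()
cv2.imwrite('pics/scene9.png',cv2.convertScaleAbs(cv2.resize(f[120:220,250:350],(600,600),interpolation=cv2.INTER_CUBIC),alpha=1.8,beta=30))
E
```

```text
t 9.05 pos [445.    1.9 128.4] yaw 100.0 F [-1.  -0.8  1.8] Tq [ 0.05  0.11 -0.03] op 25.5
row [-1.4369  0.0023  0.305 ] [-0.      0.0001 -0.0002]
```

View pics/scene9.png

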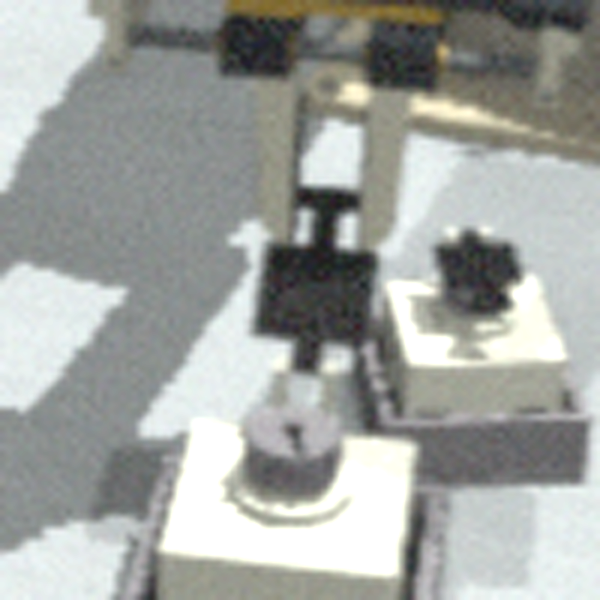

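Emit:
move_arm(series=[[0.005,0,0.009,0,0,0,-0.7],[0.01,0,0.018,0,0,0,-0.7],[0.01,0,0.018,0,0,0,-0.7]])

```text
t: 9.4
tool_pos: [0.4443, 0.0017, 0.1269]
orientation: [-0.273, 3.128, -0.0]
force: [0.1, 0.3, 4.9]
opening: 0.0253
```

Emit:
move_arm(series=[[0.005,0,0.009,0,0,0,-0.7],[0.01,0,0.018,0,0,0,-0.7],[0.01,0,0.018,0,0,0,-0.7]])

```text
t: 9.7
tool_pos: [0.4436, 0.0015, 0.1254]
orientation: [-0.273, 3.128, -0.0]
force: [-0.2, 0.6, 5.4]
opening: 0.0253
```

```bash

python3 - <<'E'
from h import *
go((586.5,27,98),100)
from plant import *
c=read_camera('top');f=c['frame'][:,:,::-1].copy()
cv2.imwrite('pics/top9.png',cv2.convertScaleAbs(cv2.resize(f[150:270,160:300],(700,600),interpolation=cv2.INTER_CUBIC),alpha=1.6,beta=30))
E
```

```text
t 9.7 pos [443.6   1.5 125.4] yaw 100.0 F [-0.2  0.6  5.4] Tq [ 0.16 -0.14  0.05] op 25.3
row [-1.4508  0.0034  0.2762] [-0.0001  0.0006 -0.0002]
```

View pics/top9.png

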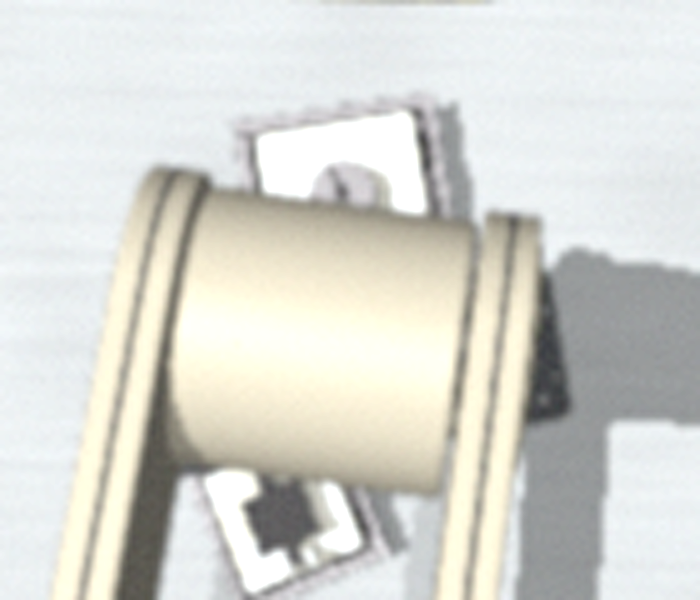

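Emit:
move_arm(series=[[0,0,0,0,0,0,-0.5],[0,0,0,0,0,0,-0.2],[0,0,0,0,0,0,0],[0,0,0,0,0,0,0],[0,0,-0.25,0,0,0,0],[0,0,-0.5,0,0,0,0],[0,0,-0.8,0,0,0,0],[0,0,-0.8,0,0,0,0.2]])

```text
t: 10.55
tool_pos: [0.4451, 0.0013, 0.209]
orientation: [-0.272, 3.123, -0.002]
force: [0.7, 0.2, 0.9]
opening: 0.0509
```

```bash

python3 - <<'E'
from h import *
go((547,20,190),80)
from plant import *
for n in('scene','top'):
    c=read_camera(n);f=c['frame'][:,:,::-1]; f=f[120:220,250:350] if n=='scene' else f[150:250,180:280]
    cv2.imwrite(f'pics/{n}10.png',cv2.convertScaleAbs(cv2.resize(f,(600,600),interpolation=cv2.INTER_CUBIC),alpha=1.6,beta=20))
E
```

```text
t 10.55 pos [445.1   1.3 209. ] yaw 100.0 F [0.7 0.2 0.9] Tq [ 0.02 -0.04  0.  ] op 50.9
row [-1.0349  0.008   0.1964] [-0.0003  0.0021  0.1109]
```

View pics/scene10.png

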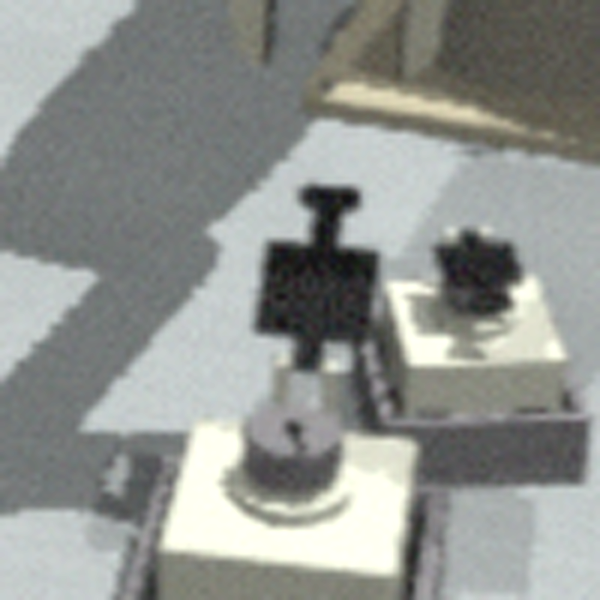

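View pics/top10.png

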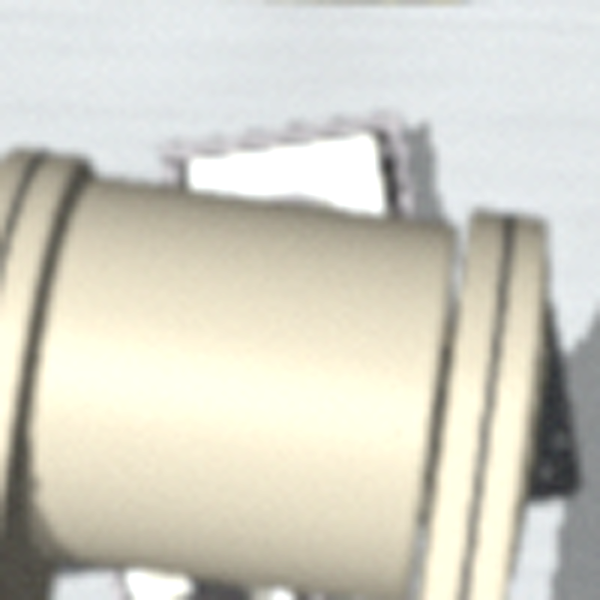

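```bash

python3 - <<'E'
from h import *
c=dict(np.load('scene0.npz'));
for uv in [(293,432),(293,428),(291,434)]:
    print(ray(c,np.array(uv)/6-.5+[250,120],.104))
t=dict(np.load('top0.npz'))
# cap top in top9 : scale 5, origin 160,150
print(ray(t,np.array([345,190])/5-.5+[160,150],.104))
f=cv2.imread('pics/scene10.png')[380:540,200:380];cv2.imwrite('pics/z2.png',cv2.resize(f,None,fx=3.5,fy=3.5))
f=cv2.imread('pics/top9.png')[90:240,220:460];cv2.imwrite('pics/z3.png',cv2.resize(f,None,fx=3,fy=3))
E
```

```text
[0.55059049 0.02140756 0.104     ]
[0.54803301 0.02061489 0.104     ]
[0.55213064 0.02109349 0.104     ]
[0.54845203 0.01797091 0.104     ]
```

View pics/z2.png

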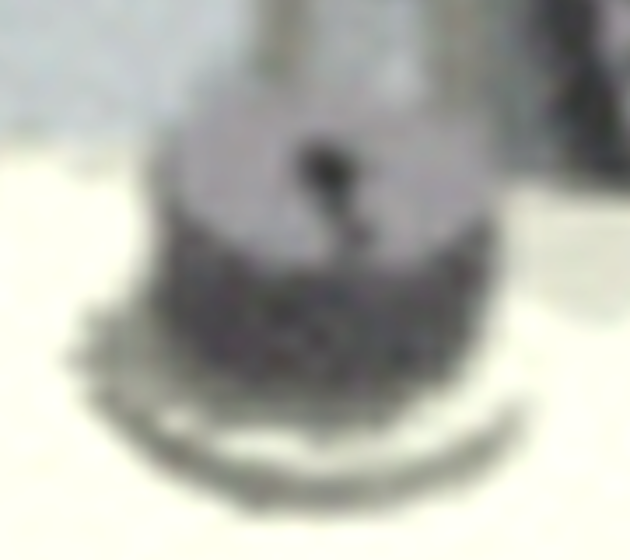

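View pics/z3.png

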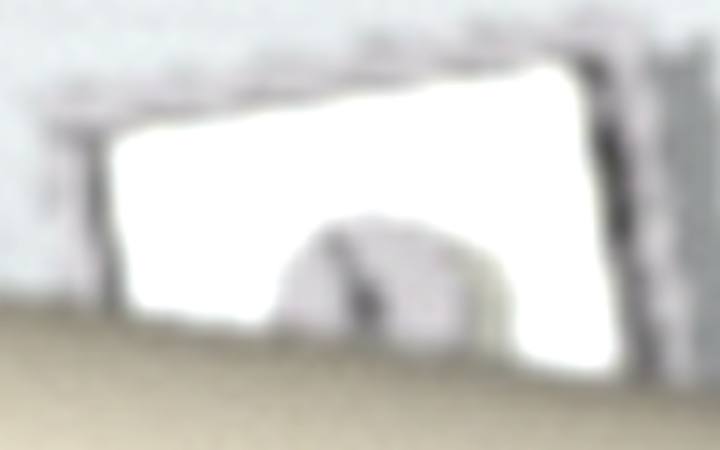

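Emit:
move_arm(series=[[-0.35,0,0,0,0,0.05,0],[-0.7,0,0,0,0,0.1,0],[-1,0,0,0,0,0.15,0],[-1,0,0,0,0,0.2,0],[-1,0,0.1,0,0,0.21,0],[-1,0,0.1,0,0,0.21,0],[-1,0,0.1,0,0,0.21,0]], squeeze=12)

```text
t: 11.35
tool_pos: [0.5403, 0.0189, 0.1931]
orientation: [-0.752, -3.047, 0.001]
force: [0.3, 0.5, 0.4]
opening: 0.0463
```

```bash

python3 - <<'E'
from h import *
go((548.2,19.8,120),62)
E
```

```text
t 11.35 pos [540.3  18.9 193.1] yaw 62.3 F [0.3 0.5 0.4] Tq [-0.03  0.03  0.02] op 46.3
row [-0.068   0.0455  0.7309] [-0.0004 -0.0009  0.0016]
```

Emit:
move_arm(series=[[-0.065,0.045,0.2,0,0,0,0],[-0.065,0.045,0.45,0,0,0,0],[-0.065,0.045,0.72,0,0,0,0],[-0.065,0.045,0.72,0,0,0,0],[-0.065,0.045,0.72,0,0,0,0]])

```text
t: 11.85
tool_pos: [0.5488, 0.0198, 0.123]
orientation: [-0.754, -3.049, 0.0]
force: [-0.3, 0.3, -0.0]
opening: 0.0463
```

```bash

python3 - <<'E'
from h import *
go((548.2,19.8,85),62)
from plant import *
c=read_camera('scene');f=c['frame'][:,:,::-1]; f=f[150:230,260:340]
cv2.imwrite(f'pics/s11.png',cv2.convertScaleAbs(cv2.resize(f,(600,600),interpolation=cv2.INTER_CUBIC),alpha=1.6,beta=20))
E
```

```text
t 11.85 pos [548.8  19.8 123. ] yaw 62.2 F [-0.3  0.3 -0. ] Tq [ 0.   -0.    0.02] op 46.3
row [ 0.0044 -0.0027  0.3796] [-0.0001 -0.0003  0.0012]
```

View pics/s11.png

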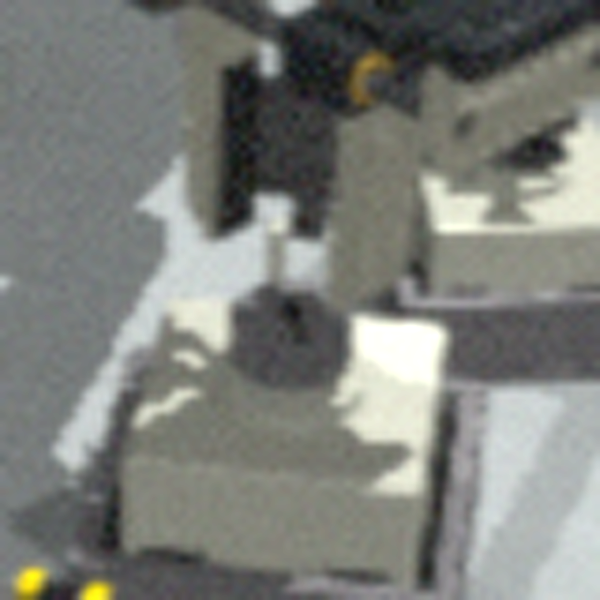

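Emit:
move_arm(series=[[0.004,-0.003,0.1,0,0,0,0],[0.004,-0.003,0.2,0,0,0,0],[0.004,-0.003,0.28,0,0,0,0],[0.004,-0.003,0.33,0,0,0,0],[0.004,-0.003,0.375,0,0,0,0],[0.004,-0.003,0.375,0,0,0,0]])

```text
t: 12.5
tool_pos: [0.5482, 0.0198, 0.0843]
orientation: [-0.755, -3.048, 0.0]
force: [-0.2, -0.3, -0.6]
opening: 0.0465
```

```bash

python3 - <<'E'
from h import *
go((548.2,19.8,85),62)
from plant import *
c=read_camera('scene');f=c['frame'][:,:,::-1]; f=f[150:230,260:340]
cv2.imwrite(f'pics/s12.png',cv2.convertScaleAbs(cv2.resize(f,(600,600),interpolation=cv2.INTER_CUBIC),alpha=1.6,beta=20))
E
```

```text
t 12.5 pos [548.2  19.8  84.3] yaw 62.2 F [-0.2 -0.3 -0.6] Tq [-0.02 -0.05  0.01] op 46.5
row [-0.0004  0.0002 -0.0068] [-0.0002 -0.0004  0.001 ]
```

View pics/s12.png

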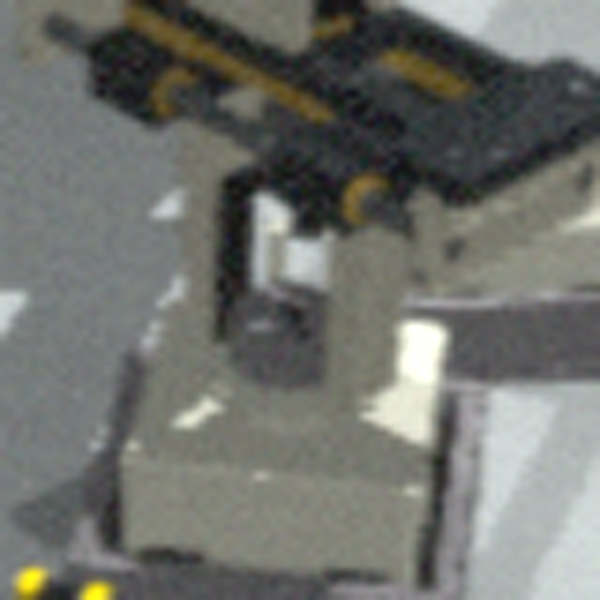

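Emit:
move_arm(series=[[0,0,0,0,0,0,-0.1],[0,0,0,0,0,0,-0.16],[0,0,0,0,0,0,-0.22],[0,0,0,0,0,0,-0.28],[0,0,0,0,0,0,-0.35],[0,0,0,0,0,0,-0.4],[0,0,0,0,0,0,-0.4]], squeeze=5)

```text
t: 13.25
tool_pos: [0.5488, 0.0197, 0.0854]
orientation: [0.756, 3.049, -0.0]
force: [-0.2, 0.0, 0.6]
opening: 0.0358
```

```bash

python3 - <<'E'
from h import *
go((548.2,19.8,85),62)
from plant import *
import cv2,numpy as np
F=[]
R=cv2.Rodrigues(read_state()['orientation'])[0]
s=read_state();print(R.T@s['force'],R.T@s['wrist_torque'])
E
```

```text
t 13.25 pos [548.8  19.7  85.4] yaw 62.2 F [-0.2  0.   0.6] Tq [-0.14 -0.06  0.02] op 35.8
row [ 0.0062 -0.0019  0.0037] [0.     0.0001 0.0009]
[ 0.15220166 -0.07845921 -0.64561074] [ 0.09643115 -0.11453342 -0.02238786]
```

Emit:
move_arm(series=[[0,0,0,0,0,0,-0.4],[0,0,0,0,0,0,-0.4],[0,0,-0.003,0,0,-0.03,-0.4],[0,0,-0.006,0,0,-0.06,-0.4],[0,0,-0.009,0,0,-0.09,-0.4],[0,0,-0.011,0,0,-0.12,-0.4],[0,0,-0.014,0,0,-0.15,-0.4],[0,0,-0.014,0,0,-0.15,-0.4]], squeeze=12)

```text
t: 14.05
tool_pos: [0.5489, 0.0201, 0.0868]
orientation: [0.02, 3.141, 0.001]
force: [1.0, 0.9, 0.4]
opening: 0.0358
```

```bash
cat >> h.py <<'E'
def tq():
    from plant import read_state
    s=read_state();R=cv2.Rodrigues(np.float64(s['orientation']))[0]
    print('tool F',(R.T@s['force']).round(1),'tool Tq',(R.T@s['wrist_torque']).round(3),'q6',round(s['q'][5],2))
E
python3 - <<'E'
from h import *
go((548.2,19.8,85),62);tq()
E
```

```text
t 14.05 pos [548.9  20.1  86.8] yaw 89.3 F [1.  0.9 0.4] Tq [ 0.21 -0.14 -0.09] op 35.8
row [ 0.0069 -0.003   0.0176] [2.000e-04 1.000e-04 1.514e-01]
tool F [-1.   0.9 -0.4] tool Tq [-0.211 -0.141  0.089] q6 -1.62
```

Emit:
move_arm(series=[[0,0,-0.003,0,0,-0.033,-0.4],[0,0,-0.006,0,0,-0.067,-0.4],[0,0,-0.009,0,0,-0.1,-0.4],[0,0,-0.012,0,0,-0.133,-0.4],[0,0,-0.016,0,0,-0.167,-0.4],[0,0,-0.019,0,0,-0.2,-0.4],[0,0,-0.021,0,0,-0.225,-0.4],[0,0,-0.021,0,0,-0.225,-0.4]])

```text
t: 14.85
tool_pos: [0.5486, 0.0206, 0.0887]
orientation: [-1.064, 2.956, 0.002]
force: [0.6, 5.0, 0.8]
opening: 0.0355
```

```bash

python3 - <<'E'
from h import *
go((548.2,19.8,85),62);tq()
E
```

```text
t 14.85 pos [548.6  20.6  88.7] yaw 129.6 F [0.6 5.  0.8] Tq [ 0.91  0.14 -0.16] op 35.5
row [ 0.0082 -0.0033  0.0371] [ 0.0004 -0.      0.3756]
tool F [-3.6  3.4 -0.8] tool Tq [-0.795 -0.471  0.163] q6 -2.32
```

```bash

python3 - <<'E'
from h import *
from plant import *
go((548.2,19.8,85),62);tq()
for n in('scene','top'):
    c=read_camera(n);f=c['frame'][:,:,::-1]; f=f[150:230,260:340] if n=='scene' else f[150:250,180:280]
    cv2.imwrite(f'pics/{n}13.png',cv2.convertScaleAbs(cv2.resize(f,(600,600),interpolation=cv2.INTER_CUBIC),alpha=1.6,beta=20))
E
```

```text
t 14.85 pos [548.6  20.6  88.7] yaw 129.6 F [0.6 5.  0.8] Tq [ 0.91  0.14 -0.16] op 35.5
row [ 0.0082 -0.0033  0.0371] [ 0.0004 -0.      0.3756]
tool F [-3.6  3.4 -0.8] tool Tq [-0.795 -0.471  0.163] q6 -2.32
```

View pics/scene13.png

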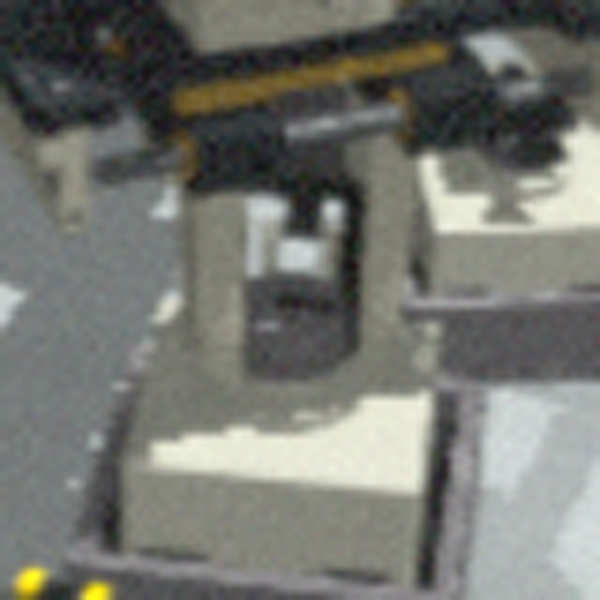

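View pics/top13.png

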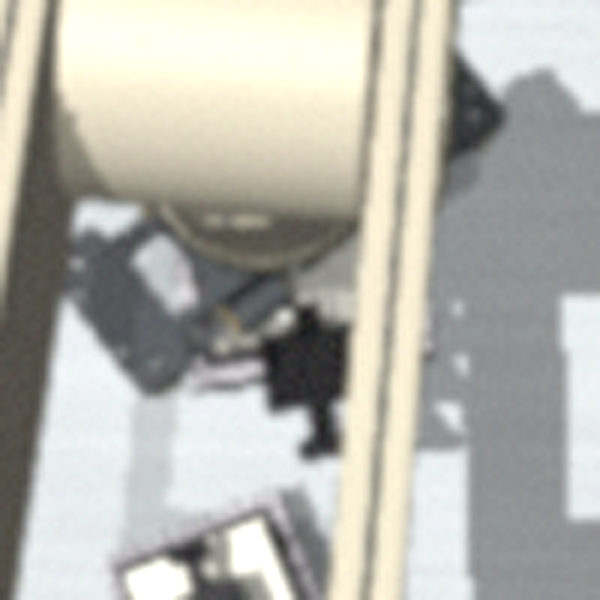

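Emit:
move_arm(series=[[0,0,0,0,0,0,-0.2],[0,0,0,0,0,0,-0.05],[0,0,0,0,0,0,0],[0,0,0,0,0,0,0]])

```text
t: 15.35
tool_pos: [0.5487, 0.0193, 0.0886]
orientation: [1.065, -2.955, 0.001]
force: [-0.1, 0.4, 0.3]
opening: 0.0462
```

```bash

python3 - <<'E'
from h import *
go((547.6,20.5,88.5),64);tq()
E
```

```text
t 15.35 pos [548.7  19.3  88.6] yaw 129.6 F [-0.1  0.4  0.3] Tq [ 0.09  0.   -0.03] op 46.2
row [0.0002 0.0162 0.0011] [-2.000e-04 -1.000e-04  3.646e-01]
tool F [-0.2  0.4 -0.3] tool Tq [-0.072 -0.054  0.031] q6 -2.32
```

Emit:
move_arm(series=[[0,0.016,0,0,0,0.04,0],[0,0.016,0,0,0,0.085,0],[0,0.016,0,0,0,0.13,0],[0,0.016,0,0,0,0.175,0],[0,0.016,0,0,0,0.22,0],[0,0.016,0,0,0,0.265,0],[0,0.016,0,0,0,0.31,0],[0,0.016,0,0,0,0.36,0]])

```text
t: 16.15
tool_pos: [0.5477, 0.0206, 0.0887]
orientation: [0.682, 3.067, -0.001]
force: [-0.8, 0.6, 0.3]
opening: 0.0464
```

```bash

python3 - <<'E'
from h import *
go((547.6,20.5,88.5),64);tq()
from plant import *
for n in('scene',):
    c=read_camera(n);f=c['frame'][:,:,::-1]; f=f[150:230,260:340] if n=='scene' else f[150:250,180:280]
    cv2.imwrite(f'pics/{n}14.png',cv2.convertScaleAbs(cv2.resize(f,(600,600),interpolation=cv2.INTER_CUBIC),alpha=2,beta=20))
E
```

```text
t 16.15 pos [547.7  20.6  88.7] yaw 64.9 F [-0.8  0.6  0.3] Tq [-0.01  0.05 -0.06] op 46.4
row [ 0.0001 -0.0014  0.0018] [-0.0001  0.      0.005 ]
tool F [ 0.9  0.2 -0.3] tool Tq [0.029 0.037 0.058] q6 -1.19
```

View pics/scene14.png

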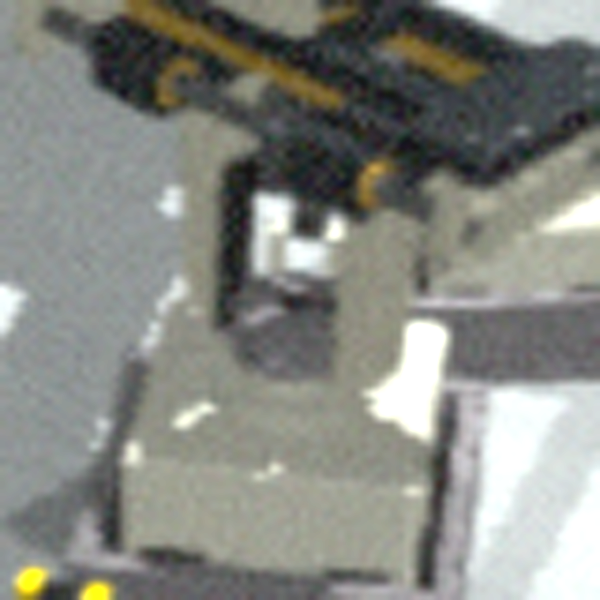

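Emit:
move_arm(series=[[0,0,0,0,0,0,-0.1],[0,0,0,0,0,0,-0.2],[0,0,0,0,0,0,-0.28],[0,0,0,0,0,0,-0.35],[0,0,0,0,0,0,-0.4],[0,0,0,0,0,0,-0.4],[0,0,0,0,0,0,-0.4]], squeeze=10)

```text
t: 16.9
tool_pos: [0.5477, 0.0208, 0.0887]
orientation: [-0.672, -3.069, 0.0]
force: [-0.4, -2.2, -0.2]
opening: 0.0357
```

```bash

python3 - <<'E'
from h import *
go((547.6,20.5,88.5),64);tq()
E
```

```text
t 16.9 pos [547.7  20.8  88.7] yaw 65.3 F [-0.4 -2.2 -0.2] Tq [-0.33  0.12 -0.01] op 35.7
row [-0.0008 -0.0034  0.0024] [-0.0001  0.      0.0072]
tool F [-0.6 -2.1  0.2] tool Tq [ 0.352 -0.026  0.012] q6 -1.19
```

Emit:
move_arm(series=[[0,-0.005,0,0,0,0,-0.4],[0,-0.005,-0.003,0,0,-0.03,-0.4],[0,-0.005,-0.006,0,0,-0.06,-0.4],[0,-0.005,-0.009,0,0,-0.09,-0.4],[0,-0.005,-0.011,0,0,-0.12,-0.4],[0,-0.005,-0.014,0,0,-0.15,-0.4],[0,-0.005,-0.014,0,0,-0.15,-0.4]])

```text
t: 17.6
tool_pos: [0.5476, 0.0207, 0.0902]
orientation: [-0.065, 3.141, 0.0]
force: [-0.2, -0.7, -0.1]
opening: 0.0354
```

```bash

python3 - <<'E'
from h import *
go((547.6,20.5,88.5),64);tq()
E
```

```text
t 17.6 pos [547.6  20.7  90.2] yaw 92.4 F [-0.2 -0.7 -0.1] Tq [-0.11  0.01 -0.04] op 35.4
row [-0.0004 -0.0017  0.0167] [1.000e-04 0.000e+00 1.576e-01]
tool F [ 0.3 -0.7  0.1] tool Tq [0.111 0.016 0.035] q6 -1.67
```

Emit:
move_arm(series=[[0,0,-0.002,0,0,-0.015,-0.4],[0,0,-0.003,0,0,-0.03,-0.4],[0,0,-0.003,0,0,-0.03,-0.4]])

```text
t: 17.9
tool_pos: [0.5475, 0.0207, 0.0904]
orientation: [-0.207, 3.135, 0.0]
force: [0.0, -0.8, -0.3]
opening: 0.0353
```

```bash

python3 - <<'E'
from h import *
go((547.6,20.5,88.5),64);tq()
E
```

```text
t 17.9 pos [547.5  20.7  90.4] yaw 97.6 F [ 0.  -0.8 -0.3] Tq [-0.09  0.03 -0.06] op 35.3
row [-0.001  -0.0018  0.0191] [ 1.000e-04 -0.000e+00  1.865e-01]
tool F [ 0.1 -0.8  0.3] tool Tq [0.088 0.038 0.06 ] q6 -1.76
```

Emit:
move_arm(series=[[0,0,-0.002,0,0,-0.012,-0.4],[0,0,-0.002,0,0,-0.022,-0.4],[0,0,-0.002,0,0,-0.022,-0.4]])

```text
t: 18.2
tool_pos: [0.5475, 0.0207, 0.0906]
orientation: [-0.315, 3.126, 0.0]
force: [0.7, -0.5, 0.1]
opening: 0.0359
```

```bash

python3 - <<'E'
from h import *
go((547.6,20.5,88.5),64);tq()
E
```

```text
t 18.2 pos [547.5  20.7  90.6] yaw 101.5 F [ 0.7 -0.5  0.1] Tq [-0.07  0.02 -0.11] op 35.9
row [-0.0005 -0.0017  0.0213] [1.000e-04 0.000e+00 2.083e-01]
tool F [-0.6 -0.6 -0.1] tool Tq [0.061 0.028 0.108] q6 -1.83
```

Emit:
move_arm(series=[[0,0,-0.001,0,0,-0.008,-0.4],[0,0,-0.001,0,0,-0.015,-0.4],[0,0,-0.001,0,0,-0.015,-0.4]])

```text
t: 18.5
tool_pos: [0.5475, 0.0206, 0.0908]
orientation: [-0.393, 3.117, 0.0]
force: [0.1, 0.1, 0.2]
opening: 0.0358
```

```bash

python3 - <<'E'
from h import *
go((547.6,20.5,88.5),64);tq()
E
```

```text
t 18.5 pos [547.5  20.6  90.8] yaw 104.4 F [0.1 0.1 0.2] Tq [ 0.1   0.01 -0.08] op 35.8
row [-0.0006 -0.0011  0.0228] [0.     0.     0.2242]
tool F [-0.1  0.  -0.2] tool Tq [-0.097 -0.014  0.083] q6 -1.88
```

Emit:
move_arm(series=[[0,0,-0.001,0,0,-0.008,-0.4],[0,0,-0.001,0,0,-0.015,-0.4],[0,0,-0.001,0,0,-0.015,-0.4]])

```text
t: 18.8
tool_pos: [0.5475, 0.0206, 0.0909]
orientation: [-0.467, 3.107, 0.0]
force: [-0.1, 0.3, -1.3]
opening: 0.0357
```

```bash

python3 - <<'E'
from h import *
go((547.6,20.5,88.5),64);tq()
E
```

```text
t 18.8 pos [547.5  20.6  90.9] yaw 107.1 F [-0.1  0.3 -1.3] Tq [ 0.09  0.08 -0.08] op 35.7
row [-0.0009 -0.0011  0.0235] [0.     0.     0.2394]
tool F [-0.   0.3  1.3] tool Tq [-0.11   0.052  0.079] q6 -1.93
```

Still turning torque only (about 0.08 N m), 109° of jaw travel so far. I'll carry on in small steps.

Emit:
move_arm(series=[[0,0,-0.001,0,0,-0.008,-0.4],[0,0,-0.001,0,0,-0.014,-0.4],[0,0,-0.001,0,0,-0.014,-0.4]])

```text
t: 19.1
tool_pos: [0.5475, 0.0206, 0.091]
orientation: [-0.535, 3.096, 0.0]
force: [0.5, -0.2, -0.3]
opening: 0.0357
```

```bash

python3 - <<'E'
from h import *
go((547.6,20.5,88.5),64);tq()
E
```

```text
t 19.1 pos [547.5  20.6  91. ] yaw 109.6 F [ 0.5 -0.2 -0.3] Tq [ 0.11  0.04 -0.15] op 35.7
row [-0.0005 -0.0009  0.0247] [0.     0.     0.2534]
tool F [-0.4 -0.4  0.3] tool Tq [-0.113 -0.002  0.15 ] q6 -1.97
```

Emit:
move_arm(series=[[0,0,-0.001,0,0,-0.007,-0.4],[0,0,-0.001,0,0,-0.011,-0.4],[0,0,-0.001,0,0,-0.011,-0.4]])

```text
t: 19.4
tool_pos: [0.5475, 0.0205, 0.091]
orientation: [0.588, -3.086, -0.0]
force: [-0.1, 0.5, 0.9]
opening: 0.0358
```

```bash

python3 - <<'E'
from h import *
go((547.6,20.5,88.5),64);tq()
E
```

```text
t 19.4 pos [547.5  20.5  91. ] yaw 111.6 F [-0.1  0.5  0.9] Tq [ 0.13  0.07 -0.14] op 35.8
row [-0.0011 -0.0007  0.0251] [ 0.     -0.      0.2643]
tool F [-0.1  0.5 -0.9] tool Tq [-0.145  0.018  0.139] q6 -2.0
```

Emit:
move_arm(series=[[0,0,0,0,0,-0.005,-0.4],[0,0,0,0,0,-0.009,-0.4],[0,0,0,0,0,-0.009,-0.4]])

```text
t: 19.7
tool_pos: [0.5475, 0.0205, 0.091]
orientation: [-0.631, 3.078, 0.0]
force: [0.3, 0.2, -0.9]
opening: 0.0358
```

```bash

python3 - <<'E'
from h import *
go((547.6,20.5,88.5),64);tq()
from plant import *
for i in range(3):
    c=read_camera('scene');tq()
f=c['frame'][:,:,::-1]; f=f[150:230,260:340]
cv2.imwrite(f'pics/scene15.png',cv2.convertScaleAbs(cv2.resize(f,(600,600),interpolation=cv2.INTER_CUBIC),alpha=2,beta=20))
E
```

```text
t 19.7 pos [547.5  20.5  91. ] yaw 113.2 F [ 0.3  0.2 -0.9] Tq [ 0.11  0.02 -0.33] op 35.8
row [-0.001  -0.0009  0.0253] [ 0.     -0.      0.2733]
tool F [-0.3  0.1  0.9] tool Tq [-0.106 -0.024  0.328] q6 -2.03
tool F [ 0.7 -0.   0.1] tool Tq [-0.171 -0.003  0.223] q6 -2.03
tool F [0.1 0.5 0.3] tool Tq [-0.117  0.006  0.264] q6 -2.03
tool F [-0.2  0.8  0.6] tool Tq [-0.172 -0.02   0.233] q6 -2.03
```

View pics/scene15.png

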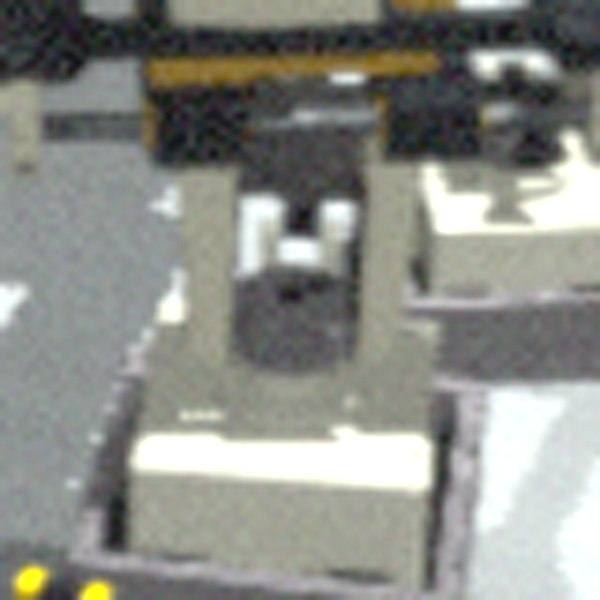

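Emit:
move_arm(series=[[0,0,0,0,0,0,-0.25],[0,0,0,0,0,0,-0.1],[0,0,0,0,0,0,0],[0,0,0,0,0,0,0],[0,0,-0.2,0,0,0,0],[0,0,-0.5,0,0,0,0],[0,0,-0.9,0,0,0,0],[0,0,-0.9,0,0,0,0]])

```text
t: 20.65
tool_pos: [0.5511, 0.0203, 0.1878]
orientation: [-0.629, 3.068, -0.004]
force: [1.6, -0.4, 1.0]
opening: 0.0464
```

```bash

python3 - <<'E'
from h import *
go((480,220,200),113);tq()
E
```

```text
t 20.65 pos [551.1  20.3 187.8] yaw 113.2 F [ 1.6 -0.4  1. ] Tq [ 0.08  0.02 -0.03] op 46.4
row [-0.1333  2.1147 -0.1309] [-0.0014  0.0029  0.0009]
tool F [-1.3 -1.  -1. ] tool Tq [-0.083 -0.012  0.034] q6 -2.03
```

Now I'll move the arm sideways, high up, to clear the top view.

Emit:
move_arm(series=[[0,0,-0.3,0,0,0,0],[0,0.3,-0.5,0,0,0,0],[0,0.6,-0.5,0,0,0,0],[0,1,-0.5,0,0,0,0],[0,1,-0.5,0,0,0,0]])

```text
t: 21.15
tool_pos: [0.5068, 0.1159, 0.231]
orientation: [-0.636, 3.077, 0.002]
force: [0.5, -0.8, -0.3]
opening: 0.0462
```

Emit:
move_arm(series=[[0,0.4,0,0,0,0,0],[0,0.7,0,0,0,0,0],[0,1,0,0,0,0,0]])

```text
t: 21.45
tool_pos: [0.4685, 0.205, 0.2306]
orientation: [0.63, -3.078, 0.0]
force: [0.9, -0.2, 0.6]
opening: 0.0464
```

Emit:
move_arm(series=[[0,0.4,0,0,0,0,0],[0,0.7,0,0,0,0,0],[0,1,0,0,0,0,0],[0,1,0,0,0,0,0]])

```text
t: 21.85
tool_pos: [0.4283, 0.2987, 0.2305]
orientation: [0.635, -3.076, -0.001]
force: [0.3, -0.5, 0.7]
opening: 0.0462
```

```bash

python3 - <<'E'
from h import *
from plant import *
go((547.6,20.5,88.5),64)
for n in('scene','top'):
    c=read_camera(n);f=c['frame'][:,:,::-1]; f=f[140:230,250:340] if n=='scene' else f[155:255,180:280]
    cv2.imwrite(f'pics/{n}16.png',cv2.convertScaleAbs(cv2.resize(f,(600,600),interpolation=cv2.INTER_CUBIC),alpha=1.5,beta=10))
E
```

```text
t 21.85 pos [428.3 298.7 230.5] yaw 113.3 F [ 0.3 -0.5  0.7] Tq [ 0.03 -0.02  0.02] op 46.2
row [ 0.006  -3.0285  1.4176] [ 2.000e-04 -3.000e-04  2.741e-01]
```

View pics/scene16.png

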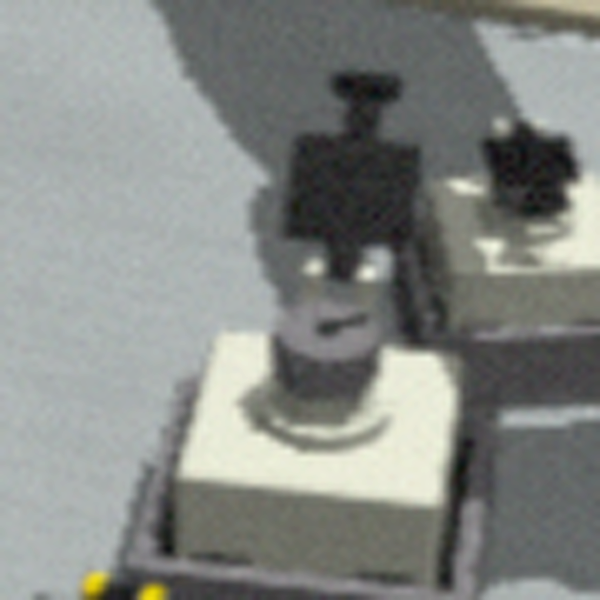

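View pics/top16.png

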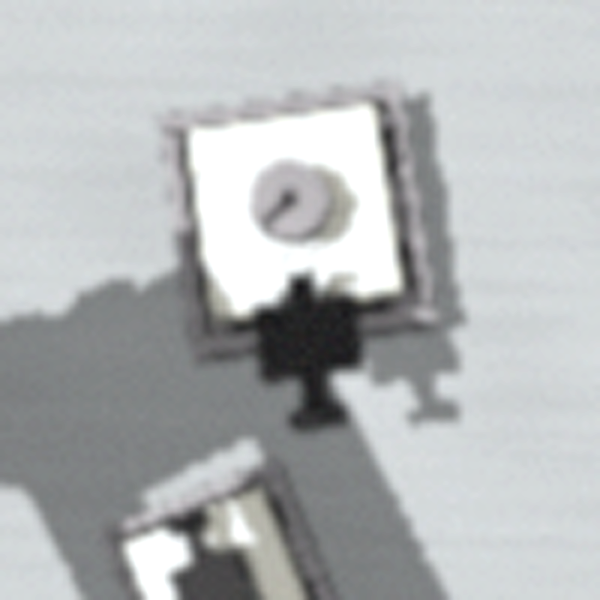

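```bash

python3 - <<'E'
from h import *
from plant import *
fr=np.mean([read_camera('top')['frame'].astype(float) for _ in range(6)],0)
c=read_camera('top')
f=fr[178:200,216:240,::-1];cv2.imwrite('pics/cap_t.png',np.clip(cv2.resize(f,None,fx=24,fy=24,interpolation=cv2.INTER_CUBIC)*1.5,0,255).astype(np.uint8))
S=np.mean([read_camera('scene')['frame'].astype(float) for _ in range(6)],0)
f=S[180:206,285:313,::-1];cv2.imwrite('pics/cap_s.png',np.clip(cv2.resize(f,None,fx=24,fy=24,interpolation=cv2.INTER_CUBIC)*1.6,0,255).astype(np.uint8)[:600])
E
```

```text
(no output)
```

View pics/cap_t.png

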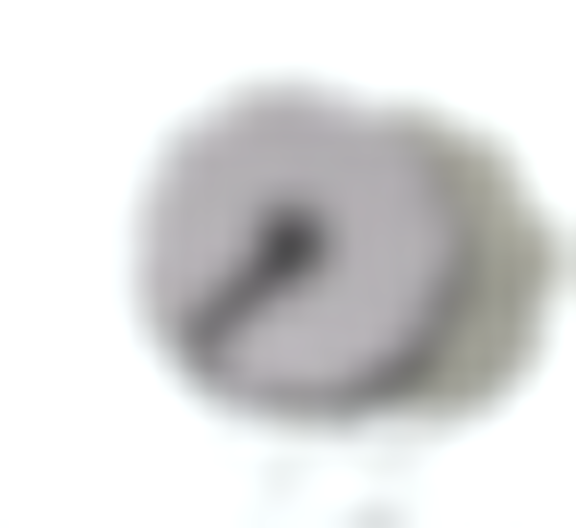

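View pics/cap_s.png

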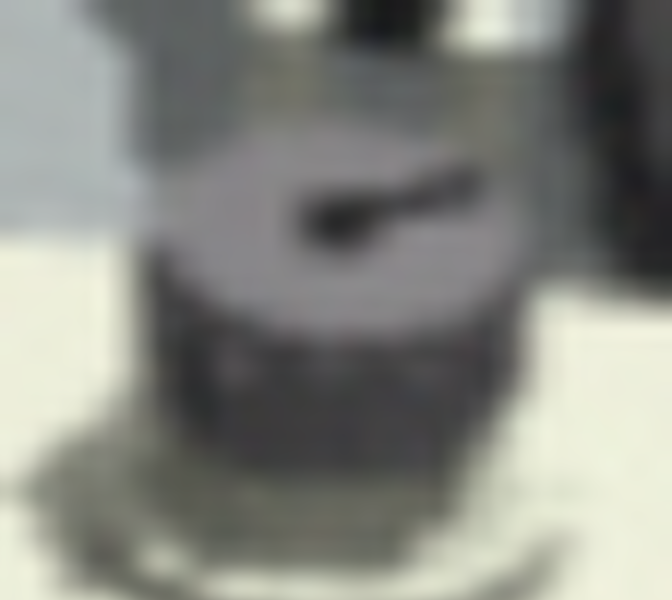

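```bash

python3 - <<'E'
from h import *
t=dict(np.load('top0.npz'));s=dict(np.load('scene0.npz'))
def ang(c,a,b,z):
    P,Q=ray(c,a,z),ray(c,b,z);d=(Q-P)[:2]*1000;return np.rad2deg(np.arctan2(d[1],d[0])).round(1),P[:2].round(4),np.hypot(*d).round(1)
A=np.array
print('final top',ang(t,A([291,243])/24-.5+[216,178],A([205,335])/24-.5+[216,178],.110))
print('final scene',ang(s,A([337,222])/24-.5+[285,180],A([462,185])/24-.5+[285,180],.110))
o=A([250,120])-.5
print('init scene',ang(s,(A([200,380])+A([327,170])/3.5)/6+o,(A([200,380])+A([358,238])/3.5)/6+o,.104))
o=A([160,150])-.5
print('init top',ang(t,(A([220,90])+A([367,300])/3)/5+o,(A([220,90])+A([335,240])/3)/5+o,.104))
E
```

```text
final top (np.float64(138.8), array([0.5472, 0.02  ]), np.float64(14.2))
final scene (np.float64(137.5), array([0.5483, 0.0209]), np.float64(13.7))
init scene (np.float64(31.9), array([0.5483, 0.0209]), np.float64(13.1))
init top (np.float64(29.5), array([0.5484, 0.0194]), np.float64(12.5))
```

```bash

python3 - <<'E'
from h import *
t=dict(np.load('top0.npz'));s=dict(np.load('scene0.npz'))
A=np.array
p=A([318,413])/6-.5+[180,155];q=A([366,87])/(600/90)-.5+[250,140]
M=[c['K']@np.hstack([cv2.Rodrigues(c['rvec'])[0],c['tvec'].reshape(3,1)]) for c in(t,s)]
X=cv2.triangulatePoints(*M,p.reshape(2,1),q.reshape(2,1));X=(X[:3]/X[3]).ravel();print(X)
h=A([.5475-.0355,.0203-.0062,.110]);d=X-h;l=-(d[0]*.985+d[1]*.174);print(np.arctan2(d[2],-l)+.053,np.hypot(l,d[2]))
from plant import *
close_job()
E
```

```text
[0.44928406 0.00302378 0.14810356]
2.6555353538547983 0.07422860197362614
the job is handed in; nothing more can be done
```

The tab is folded right back and the vent cap is unscrewed to its stop. The job was handed in with about 22 s on the clock and the gripper clear of the bottle. I worked on the larger grey cradle; the yellow and the smaller grey one were left alone.

- **Tab:** it started slightly raised, so I pinched the bar about 10 mm higher than a flat tab would need. I swung it over until the force rose from about 2 N to 5 N at the stop. After release it stayed put. Two-view triangulation gives about 2.66 rad, against the stop's 2.6, which is within image error.
- **Cap:** turned anticlockwise in two bites of 67° and 48°, rising with the thread. Turning torque was about 0.1 N m. It then jumped to about 0.25 N m over 1.6° with no sideways force, so I took that as the stop and released at once. The mark on the cap turned 106–109° (about 1.9 rad), inside the expected 1.8–2.2 rad. Jaw travel was 115°; the estimated bottle twist leaves about 110°.
- **Bottle:** the largest side force was about 5 N (about 1.3 mm), from a slightly off-centre first grip that I corrected. The largest sustained torque was about 0.25 N m (about 3.5° of twist). One reading of 0.33 N m would mean about 4.7°. In the last pictures the bottle sits as it did at the start.
- **Not checked:** I took the cap to be at its stop from the torque jump and did not re-grip to test it. I did not re-photograph the jars and tip box at the end; the arm passed above them.

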